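Unpack a returned pipe-fitting kit from its transit cradle

ROBOT

A 6-joint arm with a two-finger parallel gripper is mounted at the origin on the work surface. World frame = base frame: x ahead of the robot, y to its left, z up, the work surface at z = 0. Lengths are in m, angles in rad, forces in N, time in s.
With the tool pointing down it reaches from about 0.425 to 0.95 m from the base axis. Payload 3.5 kg.
Tool frame: the origin (TCP) lies at the very end of the fingers, on their centre line; the grasp point (between the pads) lies 19 mm behind it; z points along the fingers, y is the line along which they close (so a half turn about z gives the same grasp; the last joint's range is limited). The gripper opens to 85 mm and grips with 20 to 120 N. Pads are 22 mm wide; open, the fingers measure 114 mm over their backs; the gripper's body (76 mm by 85 mm) begins 54 mm behind the grasp point. The pads swing forward as they close: fully open they stand 13 mm farther back than shut.
Start: joints at [1.148, 0.286, 1.577, -0, 1.279, -0.15], TCP at [0.182, 0.65, 0.198] pointing down, gripper open.
Joint ranges: [-2.77, 2.77], [-0.9, 2.22], [0.21, 2.48], [-1.53, 4.67], [0.24, 2.81], [-2.84, 2.84]. Speed limits (rad/s): [2.79, 2.79, 3.14, 3.14, 3.14, 3.14].

INTERFACE

Orientations are given as a unit quaternion [x, y, z, w].
In Python, from plant import get_state, read_camera, sign_off, recognise gives the robot as it stands.
- The arm moves only by the tool arm_command, never from a script. Its argument "steps" is a list of rows, each an object with "translation": the shift along the tool's x, y, z scaled (see below), a list of three; "twist": the turn, a rotation vector about the tool's x, y, z scaled (see below), a list of three; "fingers": the opening, from -1 (shut) to 1 (fully open). In form: [{"translation": [x, y, z], "twist": [rx, ry, rz], "fingers": fingers}, ...]. A call has 1 to 5 rows; each row is the pose to reach, as a shift and turn from the pose commanded when the call began, along the tool's axes at that moment; what a row does not reach only later rows make up. The controller multiplies each number of a shift by 75 cm and each number of a turn by 60 degrees. A row lasts 1/8 s, in which the tool goes at most 62.5 mm and 10.7 degrees, less where a joint would pass 70% of its speed; a pose out of reach is approached as far as the arm can. A call with a number of a shift or a turn outside -1 to 1 is refused whole. A call with a gripper value outside its range is refused whole. The fingers move at their own pace and stop on an object; "grip_force" is the grip in N (left out, the last holds). Time passes only in rows, so rows that repeat a pose let the fingers close. It gives the time, the measured TCP pose, the force, the opening and the grip force at its end, in the units of the state.
- get_state(): the state, without advancing time (a new reading comes with each control period).
- read_camera(name): name is "scene" or "top"; returns a dict with "pixels" (480x640x3 uint8, red, green, blue), "K" (3x3 intrinsics, pixels), "R" (3x3) and "t" (3): a world point X has camera coordinates R X + t. Camera axes: x right, y down, z forward; pixel columns grow to the right and rows downward; lengths in m; the calibration is good to about 2 mm. A picture is of the moment at which its call begins. There is no depth.
- sign_off(): hands the job in; it is judged then, once.
Trained networks look in a picture, given as the dict that the camera call returned (one of the last four; its "shot" number tells which), for a name from the list of things; names that differ only in an ending like _2 or _b are one class to them, and where a whole thing is asked for, a point or a joint stands for the part that bears it (a point fixed in the world has none). Each returns a list of dicts, best first, with "conf" (0 to 1); they miss things now and then, are a little off and sometimes report something else, mostly with a low value. They report only what shows in the picture. A call takes as long as a camera call. They do not tell look-alikes from the thing itself.
- recognise(picture, query): "point" ([row, column] in pixels, amid what is visible of it).
The state is a dict: "time": time; "qpos": joint angles; "dq": joint speeds; "joint_efforts": joint torques, N m; "eef_pos": TCP position; "tcp_rot": TCP orientation; "contact_force": force on the tool from outside, world axes, zero at the start; "wrist_torque": the same for the moment, N m; "opening": opening from 0.0 (shut) to 1.0 (fully open); "finger_force": force on a finger pad.
Only numpy, scipy, OpenCV 4.12 (cv2) and the standard library are available. Lean on these libraries where they do the work, as an engineer would, in place of code of your own. Each camera call takes 0.05 s, during which the arm holds its last target. There are 200 camera calls.

TASK

Unpack the returned pipe kit from its transit cradle, from the top down and one piece at a time: first lift the retaining bar out of the cradle and hang it across both brackets of the blue bar rest, then stand the green-capped spool in the dark steel dish, put the orange seal over the pin of the seal post so that it lies flat on the shoulder, and last stand the reducer, wide end down, in the blue tray. The pieces have been cleaned, so none of them may touch the bench top.

Things in the scene. Friction and masses are not known exactly. Their poses are not given: they have to be found in the camera images.
- bar: Retaining bar: steel, 14 mm wide, 14 mm high, 236 mm long along its y, 0.25 kg; black sleeve (60 mm) round the middle, where it is gripped across x; black collars (24 mm across, 6 thick) 109 mm either side of the middle. A foot 13 mm across reaches 22 mm below. Origin: centre of the bar's underside, above the foot. Lies in the cradle's U brackets over the stack, foot 1 mm above the spool.
- spool: Spool: short steel pipe piece, 40 mm high, with a 34 mm flange (6 mm thick) at the bottom and a bright green plastic cap (37 mm across, 16 mm high) on top, to be gripped by the cap. About 0.16 kg. Origin: centre of its underside, z up. It stands on the seal.
- seal: Seal: flat orange ring, 54 mm outside diameter, 26 mm hole, 7 mm thick, firm, about 30 g. Origin: centre of its underside, z up. It lies on the top flange of the reducer and sticks out 2 mm beyond that flange all round, so it can be gripped across its outside with the fingers reaching down past the flange.
- reducer: Hollow steel cone 80 mm high, 0.5 kg: 91 mm flange (6 mm thick) at the bottom, 50 mm flange at 74 to 80 mm height, by which it is gripped; below that a neck 38 mm across down to 50 mm height, then widening to 76 mm at 14 mm height. Origin: centre of underside, z up. Stands on the cradle's base plate at the bottom of the stack.
- cradle: Fixed transit cradle: black base plate 120 (x) by 240 (y) by 14 mm thick; two aluminium uprights 190 mm apart along y, each ending in an open-topped U: slot 20 mm wide in x, floor at 164 mm height, tips at 186 mm. Stack in the middle, upward: reducer, seal, spool, bar across. A wide gripper fits between the uprights if the fingers close along x (across the bar). Origin: centre of underside.
- rest: Bar rest, fixed to the bench: blue base plate 85 mm (x) by 190 mm (y), 10 mm thick, with two low aluminium U brackets 140 mm apart along its y axis, open at the top, each with a slot 40 mm wide (across x), 25 mm deep, its floor at 50 mm height. The bar hangs in both slots, along the rest's y axis, foot down. Origin: centre of its underside.
- post: Seal post, fixed to the bench: round grey base 80 mm across and 8 mm thick, a white shoulder 38 mm across up to 32 mm height, on which the seal lies, and above it a white round-tipped pin 10 mm across up to 71 mm height. Origin: centre of its underside.
- dish: Dark steel dish, fixed to the bench: round, 82 mm across, inside 74 mm across, floor at 6 mm height, rim at 10 mm height. Origin: centre of its underside.
- tray: Blue round tray, fixed to the bench: 128 mm across, inside 120 mm across, floor at 6 mm height, rim at 16 mm height. Origin: centre of its underside.
- table: The bench: its white top lies at z = 0 and spans 1.2 m by 1.64 m. Origin: centre of the top.
There are look-alikes about, which are no part of the job. Of the things that look like the spool, the larger one is meant.

How it is judged:
By the outcome, as a careful person would: the job done as asked, in the order asked, and still so for the second after the job is handed in, with the robot touching nothing.
It also fails if it takes over 128 s, if anything falls off the work surface, if the arm or the gripper's body presses on something with over 40 N, if the wrist force passes 120 N, or if a joint passes its speed limit or range.

## Working session

There is one attempt and no reset: what is moved stays moved. The work goes in short steps, Python scripts to look and compute and a tool call to move; the robot and the scene stay as the last step left them, time stands still between calls to the robot, and variables do not carry over. Pictures are saved under pics/ and viewed, at most 14 in all, crops included, and the job is handed in when it is done.

Besides the shell and the picture viewer there is one more tool, called after "Request:" as a command line: name --argument value ..., lists and objects as JSON in quotes. arm_command: Moves the arm, as the interface text tells. Shifts and turns lie within -1 to 1; 1 stands for 75 cm of shift or 60 degrees of turn. Its arguments: {"type":"object","properties":{"steps":{"type":"array"},"grip_force":{"type":"number"}},"required":["steps"]}

```bash
ls; mkdir -p pics; cat > h.py <<'E'
import numpy as np, cv2
from plant import get_state, read_camera, sign_off, recognise
from scipy.spatial.transform import Rotation as Rn
def save(p,name,crop=None,s=1):
    im=p["pixels"]
    if crop: r0,r1,c0,c1=crop; im=im[r0:r1,c0:c1]
    im=cv2.resize(im[:,:,::-1],None,fx=s,fy=s,interpolation=cv2.INTER_CUBIC) if s!=1 else im[:,:,::-1]
    cv2.imwrite("pics/"+name,im)
def ray(p,rc):
    K,R,t=map(np.array,(p["K"],p["R"],p["t"]))
    d=R.T@np.linalg.solve(K,[rc[1],rc[0],1]); return -R.T@t,d
def atz(p,rc,z):
    o,d=ray(p,rc); return o+d*(z-o[2])/d[2]
def proj(p,X):
    c=np.array(p["R"])@np.array(X)+np.array(p["t"]); q=np.array(p["K"])@c; return q[1]/q[2],q[0]/q[2]
E
python3 - <<'E'
from h import *
s=get_state(); print(s)
for n in ("top","scene"):
    p=read_camera(n); save(p,n+"0.png")
    print(n,np.round(ray(p,(240,320))[0],3))
    for q in "bar spool seal reducer cradle rest post dish tray".split():
        print(q,[(np.round(d["point"],1).tolist(),round(d["conf"],2)) for d in recognise(p,q)])
E
```

```text
pics
{'time': 0.0, 'qpos': array([ 1.14797561e+00,  2.87189539e-01,  1.57816772e+00, -7.53087119e-06,
        1.27861440e+00, -1.50016026e-01]), 'dq': array([-0.00174298, -0.00023751, -0.00093056, -0.00092526, -0.00161533,
        0.0005799 ]), 'joint_efforts': array([-8.39709319e-04, -4.05982125e+01, -2.92628413e+01, -1.60661684e-04,
        5.77808896e-03, -3.81326501e-06]), 'eef_pos': array([0.18154622, 0.6493639 , 0.19653639]), 'tcp_rot': array([ 1.35978588e-01,  9.90711062e-01, -1.14206298e-03, -3.32598598e-04]), 'contact_force': array([-0.03266831, -0.65984438,  0.53524305]), 'wrist_torque': array([ 0.01385039,  0.04671556, -0.00344155]), 'finger_force': 0.0, 'opening': 0.9993321435433454}
top [ 0.385 -0.013  1.123]
bar [([257.3, 485.4], 0.91)]
spool [([258.5, 478.5], 0.59), ([337.6, 467.3], 0.5)]
seal []
reducer [([266.1, 456.4], 0.85), ([254.5, 468.2], 0.25)]
cradle [([248.2, 481.1], 0.6)]
rest [([261.3, 164.0], 0.74)]
post [([265.1, 455.6], 0.74)]
dish [([244.8, 323.0], 0.89)]
tray [([144.0, 260.8], 0.95), ([247.6, 324.2], 0.57)]
scene [ 1.165 -0.368  0.872]
bar [([311.1, 309.4], 0.67), ([245.5, 163.1], 0.62)]
spool [([264.1, 173.1], 0.89), ([321.5, 406.2], 0.59)]
seal [([274.9, 180.0], 0.51)]
reducer [([295.9, 183.0], 0.88)]
cradle [([308.9, 175.8], 0.79), ([261.9, 172.7], 0.7)]
rest [([225.0, 420.4], 0.63)]
post [([354.0, 313.1], 0.78), ([247.2, 166.6], 0.7)]
dish [([273.0, 306.4], 0.97)]
tray [([322.3, 408.1], 0.74), ([354.0, 314.3], 0.43)]
```

View pics/top0.png

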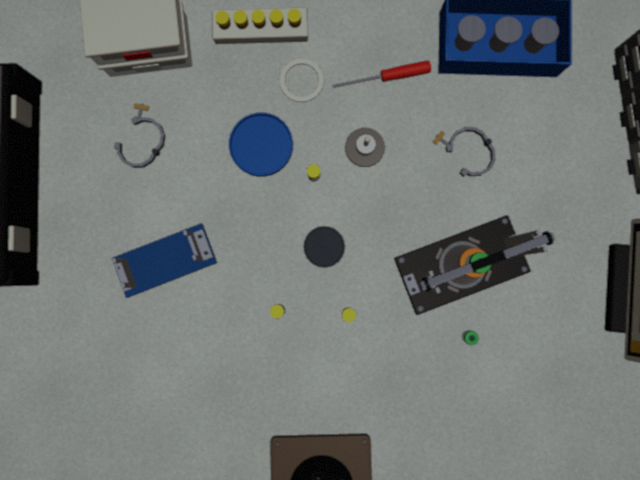

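View pics/scene0.png

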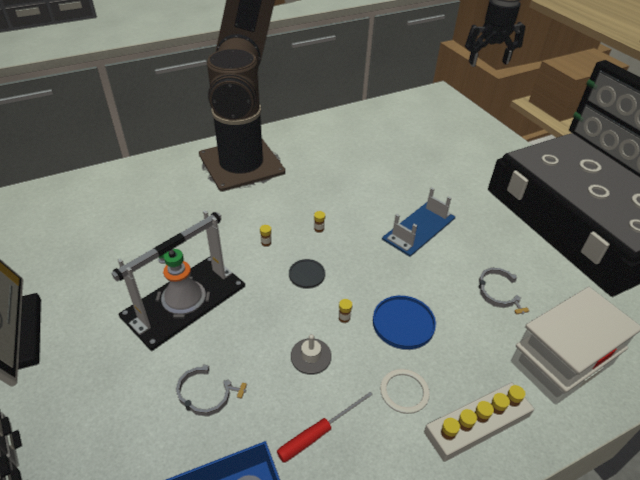

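```bash
python3 - <<'E'
from h import *
a=cv2.imread("pics/top0.png");b=cv2.imread("pics/scene0.png")
A=cv2.resize(a[205:355,390:560],None,fx=4,fy=4,interpolation=cv2.INTER_CUBIC)[:600,:]
cv2.imwrite("pics/c_top.png",A)
B=cv2.resize(b[205:350,110:250],None,fx=4,fy=4,interpolation=cv2.INTER_CUBIC)
cv2.imwrite("pics/c_scene.png",B)
C=np.hstack([cv2.resize(a[215:305,100:225],None,fx=3.2,fy=3.2,interpolation=cv2.INTER_CUBIC),cv2.resize(b[180:260,375:465],(400,288),interpolation=cv2.INTER_CUBIC)])
D=np.hstack([cv2.resize(a[105:195,340:440],(400,300),interpolation=cv2.INTER_CUBIC)[:,:],cv2.resize(b[325:385,280:360],(400,300),interpolation=cv2.INTER_CUBIC)])
cv2.imwrite("pics/c_rest.png",np.vstack([C[:,:800],D[:, :800]]))
E
```

```text
(no output)
```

View pics/c_top.png

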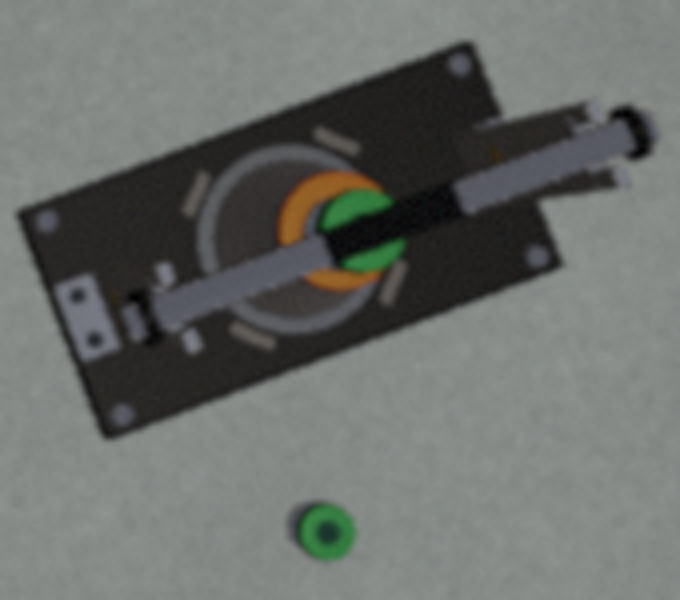

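View pics/c_scene.png

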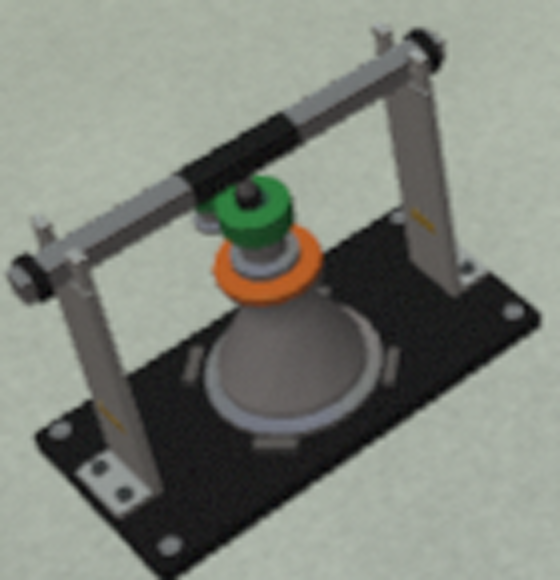

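View pics/c_rest.png

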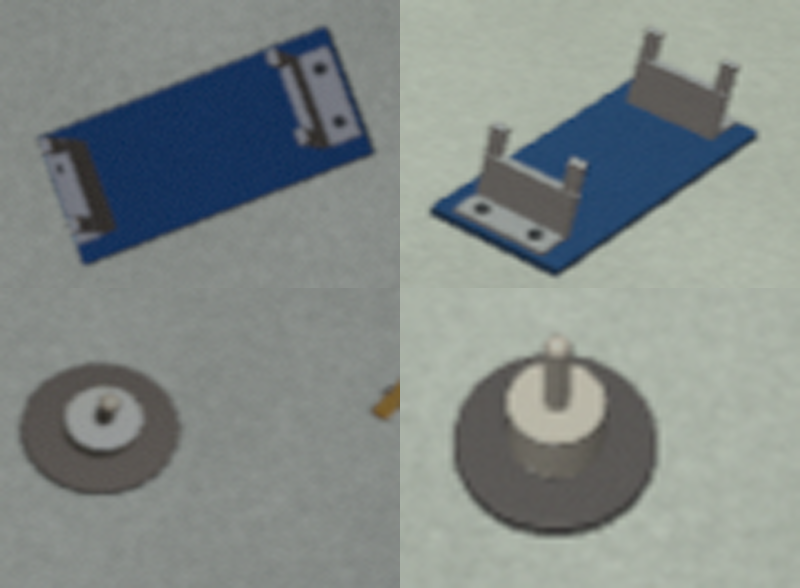

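The bar (14x236 steel, black sleeve) lies in the cradle. There are two spool candidates: the larger green cap under the bar at top px (257,480), and a smaller one on the bench at (337,471). The larger one, in the stack, is the one meant. The seal is the orange ring at (263,473); the white ring at (80,301) is a look-alike.

```bash
cat >> h.py <<'E'
def mask(p,f,box):
    im=p["pixels"].astype(int); m=f(im[...,0],im[...,1],im[...,2]).astype(np.uint8)
    r0,r1,c0,c1=box; o=np.zeros_like(m); o[r0:r1,c0:c1]=m[r0:r1,c0:c1]
    o=cv2.morphologyEx(o,cv2.MORPH_OPEN,np.ones((2,2),np.uint8))
    n,l,st,ce=cv2.connectedComponentsWithStats(o)
    return (l==1+np.argmax(st[1:,4])).astype(np.uint8)
def hullpts(p,m,z):
    c=max(cv2.findContours(m,cv2.RETR_EXTERNAL,cv2.CHAIN_APPROX_NONE)[0],key=len)[:,0]
    c=cv2.convexHull(c)[:,0]
    return np.array([atz(p,(v,u),z)[:2] for u,v in c])
def circ(P):
    (x,y),r=cv2.minEnclosingCircle((P*1000).astype(np.float32)); return round(x,1),round(y,1),round(2*r,1)
E
python3 - <<'E'
from h import *
p=read_camera("top"); q=read_camera("scene")
blue=lambda r,g,b:(b>r+35)&(b>g+15)
def rect(P):
    (c,s,a)=cv2.minAreaRect((P*1000).astype(np.float32)); return np.round(c,1),np.round(s,1),round(a,2)
print("rest",rect(hullpts(p,mask(p,blue,(215,305,100,225)),.010)))
print("rest scene",rect(hullpts(q,mask(q,blue,(185,260,375,465)),.010)))
print("tray",circ(hullpts(p,mask(p,blue,(105,185,220,300)),.016)),circ(hullpts(q,mask(q,blue,(290,355,365,445)),.016)))
dark=lambda r,g,b:(r+g+b<190)
print("dish",circ(hullpts(p,mask(p,dark,(220,275,297,352)),.010)),circ(hullpts(q,mask(q,dark,(255,295,280,335)),.010)))
gr=lambda r,g,b:(r+g+b<330)
print("post",circ(hullpts(p,mask(p,gr,(120,172,338,390)),.008)),circ(hullpts(q,mask(q,gr,(330,376,285,336)),.008)))
f=lambda x,y,s,r0,c0:((y+.5)/s-.5+r0,(x+.5)/s-.5+c0)
C=np.array([atz(p,f(x,y,4,205,390),.014)[:2] for x,y in [(20,212),(472,42),(562,265),(108,437)]])*1000
print("cradle",C.mean(0),rect(C/1000),[np.linalg.norm(C[i]-C[i-1]).round(1) for i in range(4)])
d=C[1]-C[0]+C[2]-C[3];print("long axis deg",np.degrees(np.arctan2(d[1],d[0])))
C2=np.array([atz(q,f(x,y,4,205,110),.014)[:2] for x,y in [(38,438),(172,578),(540,318),(392,210)]])*1000
print("cradle scene",C2.mean(0),rect(C2/1000))
for nm,pic,l in [("top",p,[(150,316,205,390),(628,134,205,390)]),("scene",q,[(34,277,205,110),(424,49,205,110)])]:
    E=np.array([atz(pic,f(x,y,4,a,b),.171)[:2] for x,y,a,b in l])*1000; d=E[1]-E[0]
    print("bar",nm,E.round(1),E.mean(0),np.linalg.norm(d),np.degrees(np.arctan2(d[1],d[0])))
g=lambda r,g,b:(g>r+40)&(g>b+30)
print("post pin top",atz(p,f(108,403-288,4,105,340) if 0 else (105+(403-288)*90/300,340+108/4),.071)[:2],atz(q,(325+(343-288)/5,280+560/5),.071)[:2])
E
```

```text
rest (array([436.8, 296.2]), array([ 82.6, 186.5]), 19.83)
rest scene (array([442.1, 296.8]), array([ 84. , 190.6]), 19.91)
tray (662.4, 101.9, 128.1) (669.0, 102.2, 135.2)
dish (455.2, -18.1, 78.4) (462.8, -16.7, 83.5)
post (651.3, -104.3, 80.7) (657.9, -103.3, 81.0)
cradle [ 414.97503238 -284.6999458 ] (array([ 415. , -284.6]), array([116.3, 237.1]), 19.04) [np.float64(116.3), np.float64(237.1), np.float64(116.3), np.float64(236.4)]
long axis deg -70.96270559415805
cradle scene [ 418.56987687 -286.27440557] (array([ 417.9, -285.2]), array([121. , 233.7]), 20.09)
bar top [[ 380.  -186.1]
 [ 450.6 -389.1]] [ 415.3149652  -287.62049244] 214.94195789867197 -70.81355810561085
bar scene [[ 449.3 -389.5]
 [ 375.9 -182.4]] [ 412.57671634 -285.93731801] 219.76394020492964 109.52184011774166
post pin top [ 0.65247923 -0.10271794] [0.71877513 0.03228964]
```

```bash
cat >> h.py <<'E'
import json,os
def Rdown(yaw): # yaw = world angle (deg) of tool y, tool z down
    a=np.radians(yaw); y=np.array([np.cos(a),np.sin(a),0]); z=np.array([0,0,-1.]); return np.stack([np.cross(y,z),y,z],1)
def plan(wps,reset=None,resetR=None):
    """wps: (x,y,z,yaw) in m/deg; prints one move per waypoint, keeps the commanded pose in cmd.json"""
    c=json.load(open("cmd.json")) if os.path.exists("cmd.json") else reset
    pos,R=np.array(c["p"]),np.array(c["R"])
    for x,y,z,yaw in wps:
        T=R.T@(np.array([x,y,z])-pos); rv=np.degrees(Rn.from_matrix(R.T@Rdown(yaw)).as_rotvec())
        t,w=np.round(T/.75,4),np.round(rv/60,4)
        print("t",t.tolist(),"w",w.tolist(),"rows>=%.1f"%max(np.linalg.norm(T)/.0625,np.linalg.norm(rv)/10.7))
        pos=pos+R@(t*.75); R=R@Rn.from_rotvec(np.radians(w*60)).as_matrix()
    json.dump({"p":pos.tolist(),"R":R.tolist()},open("cmd.json","w"))
E
python3 - <<'E'
from h import *
s=get_state();R=Rn.from_quat(s["tcp_rot"]).as_matrix(); print(R.round(4).tolist())
a=np.degrees(np.arctan2(R[1,1],R[0,1])); print(a)
plan([(.36,.46,.28,62),(.50,.24,.30,44),(.53,0,.30,29),(.47,-.22,.28,19.1),(.4145,-.287,.22,19.1)],{"p":[.182,.65,.198],"R":Rdown(a).tolist()})
E
```

```text
[[-0.963, 0.2694, 0.0], [0.2694, 0.963, 0.0001], [0.0, 0.0001, -1.0]]
74.3695019355121
t [-0.2968, -0.18, -0.1093] w [0.0, 0.0, 0.2062] rows>=4.4
t [-0.3026, -0.1714, -0.0267] w [0.0, 0.0, 0.3] rows>=4.2
t [-0.2579, -0.1935, 0.0] w [0.0, 0.0, 0.25] rows>=3.9
t [-0.2178, -0.2122, 0.0267] w [0.0, 0.0, 0.165] rows>=3.7
t [-0.0602, -0.0991, 0.08] w [0.0, 0.0, -0.0] rows>=1.7
```

Request:
arm_command --steps '[{"translation":[-0.2968,-0.18,-0.1093],"twist":[0,0,0.2062],"fingers":1},{"translation":[-0.2968,-0.18,-0.1093],"twist":[0,0,0.2062],"fingers":1},{"translation":[-0.2968,-0.18,-0.1093],"twist":[0,0,0.2062],"fingers":1},{"translation":[-0.2968,-0.18,-0.1093],"twist":[0,0,0.2062],"fingers":1},{"translation":[-0.2968,-0.18,-0.1093],"twist":[0,0,0.2062],"fingers":1}]'

```text
time: 1.72
eef_pos: [0.3623, 0.4582, 0.2819]
tcp_rot: [0.244, 0.97, 0.001, 0.001]
contact_force: [-1.0, 0.0, 0.1]
opening: 1.0
finger_force: 0.0
```

Request:
arm_command --steps '[{"translation":[-0.3026,-0.1714,-0.0267],"twist":[0,0,0.3],"fingers":1},{"translation":[-0.3026,-0.1714,-0.0267],"twist":[0,0,0.3],"fingers":1},{"translation":[-0.3026,-0.1714,-0.0267],"twist":[0,0,0.3],"fingers":1},{"translation":[-0.3026,-0.1714,-0.0267],"twist":[0,0,0.3],"fingers":1},{"translation":[-0.3026,-0.1714,-0.0267],"twist":[0,0,0.3],"fingers":1}]'

```text
time: 2.35
eef_pos: [0.5016, 0.2371, 0.3004]
tcp_rot: [0.393, 0.92, 0.0, 0.0]
contact_force: [0.7, 0.0, -0.0]
opening: 1.001
finger_force: 0.0
```

Request:
arm_command --steps '[{"translation":[-0.2579,-0.1935,0],"twist":[0,0,0.25],"fingers":1},{"translation":[-0.2579,-0.1935,0],"twist":[0,0,0.25],"fingers":1},{"translation":[-0.2579,-0.1935,0],"twist":[0,0,0.25],"fingers":1},{"translation":[-0.2579,-0.1935,0],"twist":[0,0,0.25],"fingers":1},{"translation":[-0.2579,-0.1935,0],"twist":[0,0,0.25],"fingers":1}]'

```text
time: 2.98
eef_pos: [0.5299, -0.0021, 0.2997]
tcp_rot: [0.509, 0.86, -0.0, -0.0]
contact_force: [0.0, 0.8, 0.3]
opening: 1.001
finger_force: 0.0
```

Request:
arm_command --steps '[{"translation":[-0.2178,-0.2122,0.0267],"twist":[0,0,0.165],"fingers":1},{"translation":[-0.2178,-0.2122,0.0267],"twist":[0,0,0.165],"fingers":1},{"translation":[-0.2178,-0.2122,0.0267],"twist":[0,0,0.165],"fingers":1},{"translation":[-0.2178,-0.2122,0.0267],"twist":[0,0,0.165],"fingers":1},{"translation":[-0.2178,-0.2122,0.0267],"twist":[0,0,0.165],"fingers":1}]'

```text
time: 3.6
eef_pos: [0.4695, -0.2203, 0.2793]
tcp_rot: [0.581, 0.814, 0.0, -0.001]
contact_force: [0.2, 0.3, 0.7]
opening: 0.997
finger_force: 0.0
```

Request:
arm_command --steps '[{"translation":[-0.0602,-0.0991,0.08],"twist":[0,0,0],"fingers":1},{"translation":[-0.0602,-0.0991,0.08],"twist":[0,0,0],"fingers":1},{"translation":[-0.0602,-0.0991,0.08],"twist":[0,0,0],"fingers":1},{"translation":[-0.0602,-0.0991,0.08],"twist":[0,0,0],"fingers":1}]'

```text
time: 4.1
eef_pos: [0.4157, -0.2856, 0.2208]
tcp_rot: [0.579, 0.815, 0.0, 0.001]
contact_force: [0.3, 0.1, 0.8]
opening: 1.002
finger_force: 0.0
```

```bash
python3 - <<'E'
from h import *
s=get_state(); print(s["time"],s["eef_pos"].round(4),s["tcp_rot"].round(4),s["qpos"].round(2))
p=read_camera("scene"); save(p,"s1.png",(160,340,90,290),3)
R=Rn.from_quat(s["tcp_rot"]).as_matrix();print(np.degrees(np.arctan2(R[1,1],R[0,1])))
print(proj(p,s["eef_pos"]),proj(p,[.4145,-.287,.171]))
plan([(.4145,-.287,.154,19.1)])
E
```

```text
4.1 [ 0.4157 -0.2856  0.2208] [5.793e-01 8.151e-01 4.000e-04 7.000e-04] [-0.8  -0.12  1.96  0.    1.29 -1.14]
19.204342997191997
(np.float64(225.31453492100272), np.float64(165.67080369339698)) (np.float64(244.54819874834922), np.float64(169.3904170120221))
t [-0.0, -0.0, 0.088] w [0.0, 0.0, -0.0] rows>=1.1
```

View pics/s1.png

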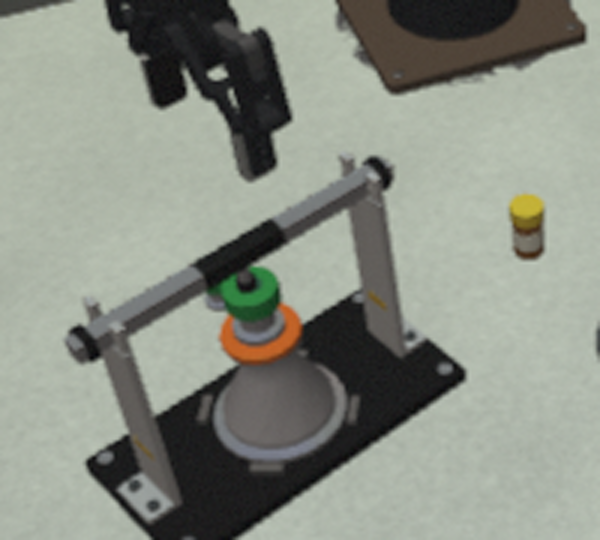

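The open gripper hangs above the bar. The sleeve centre is at px (244,170), which matches the projected bar middle (244.5,169.4). Next I descend and grip.

Request:
arm_command --steps '[{"translation":[0,0,0.05],"twist":[0,0,0],"fingers":1},{"translation":[0,0,0.088],"twist":[0,0,0],"fingers":1},{"translation":[0,0,0.088],"twist":[0,0,0],"fingers":1},{"translation":[0,0,0.088],"twist":[0,0,0],"fingers":1}]'

```text
time: 4.65
eef_pos: [0.4158, -0.2872, 0.1559]
tcp_rot: [0.579, 0.815, -0.0, 0.002]
contact_force: [-0.9, -0.4, 0.1]
opening: 0.998
finger_force: 0.0
```

Request:
arm_command --steps '[{"translation":[0,0,0],"twist":[0,0,0],"fingers":-1},{"translation":[0,0,0],"twist":[0,0,0],"fingers":-1},{"translation":[0,0,0],"twist":[0,0,0],"fingers":-1},{"translation":[0,0,0],"twist":[0,0,0],"fingers":-1},{"translation":[0,0,0],"twist":[0,0,0],"fingers":-1}]' --grip_force 60

```text
time: 5.28
eef_pos: [0.4143, -0.287, 0.1539]
tcp_rot: [0.58, 0.815, 0.0, -0.0]
contact_force: [-0.1, 0.3, 0.4]
opening: 0.001
finger_force: 0.0
```

Request:
arm_command --steps '[{"translation":[0,0,0],"twist":[0,0,0],"fingers":-1},{"translation":[0,0,0],"twist":[0,0,0],"fingers":-1},{"translation":[0,0,0],"twist":[0,0,0],"fingers":-1},{"translation":[0,0,0],"twist":[0,0,0],"fingers":-1}]'

```text
time: 5.78
eef_pos: [0.4144, -0.287, 0.1539]
tcp_rot: [0.58, 0.815, -0.0, 0.0]
contact_force: [-0.1, 0.8, -0.1]
opening: 0.001
finger_force: 0.0
```

```bash
python3 - <<'E'
from h import *
p=read_camera("scene"); q=read_camera("top")
s=get_state(); print(proj(p,s["eef_pos"]),proj(q,s["eef_pos"]))
a=cv2.resize(p["pixels"][180:330,90:260,::-1],(400,353),interpolation=cv2.INTER_CUBIC)
b=cv2.resize(q["pixels"][190:340,390:560,::-1],(400,353),interpolation=cv2.INTER_CUBIC)
cv2.imwrite("pics/s2.png",np.hstack([a,b]))
E
```

```text
(np.float64(250.85220706276507), np.float64(170.91464705744042)) (np.float64(261.7930821292802), np.float64(483.7770741174221))
```

View pics/s2.png

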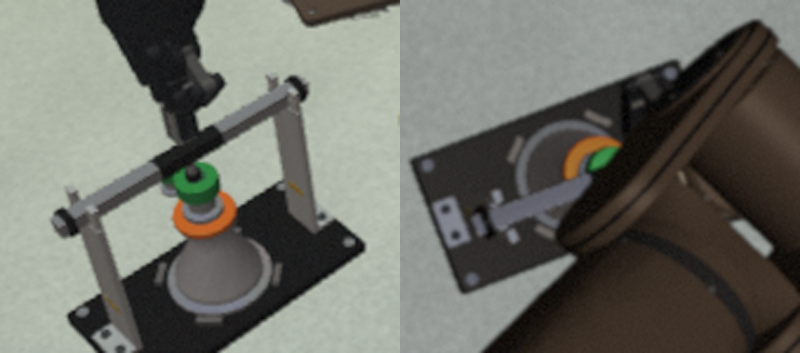

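```bash
python3 - <<'E'
from h import *
p=read_camera("scene")
u=np.array([np.cos(np.radians(19.1)),np.sin(np.radians(19.1)),0])
for sgn in(1,-1): print("open tip s1",np.round(proj(p,np.array([.4157,-.2856,.234])+sgn*u*.045),1))
for z in (.154,.171,.18,.19,.2,.22,.25): print(z,np.round(proj(p,[.4144,-.287,z]),1))
print("bar pts",[np.round(proj(p,np.array([.4145,-.287,z])+np.array([-u[1],u[0],0])*k),1).tolist() for z in(.164,.178) for k in (-.109,0,.109)])
# triangulate bar collars w/o assuming z
q=read_camera("top")
f=lambda x,y,r0,c0:((y+.5)/4-.5+r0,(x+.5)/4-.5+c0)
for a,b in [((150,316),(424,49)),((628,134),(34,277))]:
    o1,d1=ray(q,f(*a,205,390));o2,d2=ray(p,f(*b,205,110))
    k=np.linalg.lstsq(np.stack([d1,-d2],1),o2-o1,rcond=None)[0]
    print((o1+k[0]*d1).round(4),(o2+k[1]*d2).round(4))
s=get_state();print(s["qpos"])
E
```

```text
open tip s1 [232.1 178.9]
open tip s1 [208.3 150.6]
0.154 [250.8 170.9]
0.171 [244.5 169.4]
0.18 [241.1 168.6]
0.19 [237.3 167.6]
0.2 [233.4 166.7]
0.22 [225.4 164.8]
0.25 [213.  161.8]
bar pts [[276.9, 118.9], [247.2, 170.0], [220.6, 215.7], [271.6, 117.0], [241.9, 168.8], [215.4, 214.9]]
[ 0.38   -0.1853  0.1756] [ 0.3807 -0.1835  0.1753]
[ 0.4506 -0.3888  0.1718] [ 0.4504 -0.3895  0.172 ]
[-8.07271356e-01 -5.31422012e-02  2.03194965e+00  2.57650823e-05
  1.16277131e+00 -1.14057560e+00]
```

The closed fingers end at about px (239.5,168.6), but the reported TCP projects to (250.8,170.9). I'll lift and measure the tip properly against the background image.

Request:
arm_command --steps '[{"translation":[0,0,-0.08],"twist":[0,0,0],"fingers":-1},{"translation":[0,0,-0.08],"twist":[0,0,0],"fingers":-1},{"translation":[0,0,-0.08],"twist":[0,0,0],"fingers":-1},{"translation":[0,0,-0.08],"twist":[0,0,0],"fingers":-1}]'

```text
time: 6.48
eef_pos: [0.4137, -0.2863, 0.2123]
tcp_rot: [0.58, 0.815, 0.0, -0.001]
contact_force: [0.1, -0.3, -0.5]
opening: 0.001
finger_force: 0.0
```

```bash
python3 - <<'E'
from h import *
s=get_state(); print(s["eef_pos"].round(4),s["opening"])
p=read_camera("scene"); bg=cv2.imread("pics/scene0.png").astype(int)
d=np.abs(p["pixels"][:,:,::-1].astype(int)-bg).sum(2)
m=(d>50).astype(np.uint8); m[:,:130]=0;m[:,210:]=0;m[:150]=0;m[300:]=0
for r in range(195,250,2):
    c=np.where(m[r])[0]; print(r,(c.min(),c.max(),len(c)) if len(c) else None)
print("tip expected",proj(p,s["eef_pos"]))
a=cv2.resize(p["pixels"][150:260,110:230,::-1],None,fx=5,fy=5,interpolation=cv2.INTER_CUBIC)
cv2.imwrite("pics/s3.png",a)
E
```

```text
[ 0.4137 -0.2863  0.2123] 0.0006167475461095009
195 (np.int64(148), np.int64(176), 29)
197 (np.int64(149), np.int64(175), 27)
199 (np.int64(151), np.int64(173), 23)
201 (np.int64(152), np.int64(169), 18)
203 (np.int64(152), np.int64(168), 17)
205 (np.int64(153), np.int64(168), 16)
207 (np.int64(153), np.int64(168), 16)
209 (np.int64(154), np.int64(169), 16)
211 (np.int64(154), np.int64(169), 16)
213 (np.int64(155), np.int64(168), 14)
215 (np.int64(157), np.int64(166), 10)
217 (np.int64(159), np.int64(162), 4)
219 None
221 None
223 None
225 None
227 None
229 None
231 None
233 None
235 None
237 None
239 None
241 None
243 None
245 None
247 None
249 None
tip expected (np.float64(228.1575613207824), np.float64(165.81698455247903))
```

View pics/s3.png

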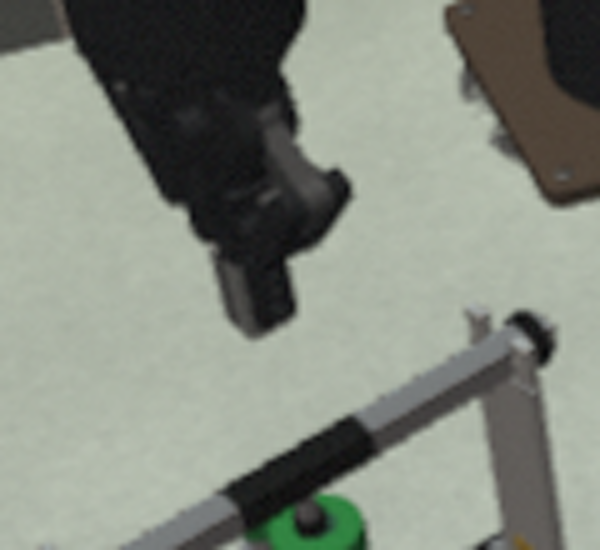

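```bash
python3 - <<'E'
from h import *
p=read_camera("scene"); s=get_state(); e=s["eef_pos"]; R=Rn.from_quat(s["tcp_rot"]).as_matrix()
def sil(off):
    return np.round([proj(p,e+off+R@np.array([a*.011,b*.0145,0])) for a,b in((1,1),(1,-1),(-1,-1),(-1,1))],1).tolist()
print(sil(np.zeros(3)))
for dz in (.02,.025,.03,.035): print(dz,sil(np.array([0,0,dz])))
for dx in (-.02,-.03,-.04): print(dx,sil(np.array([dx,0,0])))
E
```

```text
[[229.2, 175.3], [221.6, 166.3], [227.1, 156.2], [234.9, 165.2]]
0.02 [[221.1, 173.5], [213.5, 164.4], [219.0, 154.2], [226.8, 163.2]]
0.025 [[219.0, 173.1], [211.4, 163.9], [217.0, 153.6], [224.7, 162.7]]
0.03 [[216.9, 172.6], [209.4, 163.5], [214.9, 153.1], [222.6, 162.2]]
0.035 [[214.8, 172.2], [207.3, 163.0], [212.8, 152.6], [220.6, 161.7]]
-0.02 [[222.6, 172.4], [215.2, 163.6], [220.6, 153.6], [228.1, 162.4]]
-0.03 [[219.3, 171.0], [212.0, 162.2], [217.4, 152.2], [224.8, 161.0]]
-0.04 [[216.1, 169.5], [208.9, 160.8], [214.2, 150.9], [221.6, 159.6]]
```

The picture shows the closed fingertip centre at about px (213,162), while the reported TCP projects to (228,166). The real tip is therefore about 35 mm above the reported TCP, and the fingers shut above the bar. I'll open and go about 32 mm lower.

Request:
arm_command --steps '[{"translation":[0,0,0],"twist":[0,0,0],"fingers":1},{"translation":[0,0,0],"twist":[0,0,0],"fingers":1},{"translation":[0,0,0],"twist":[0,0,0],"fingers":1},{"translation":[0,0,0],"twist":[0,0,0],"fingers":1},{"translation":[0,0,0],"twist":[0,0,0],"fingers":1}]'

```text
time: 7.2
eef_pos: [0.4144, -0.287, 0.214]
tcp_rot: [0.58, 0.815, -0.0, 0.0]
contact_force: [1.0, 0.7, -0.8]
opening: 0.997
finger_force: 0.0
```

Request:
arm_command --steps '[{"translation":[0,0,0.06],"twist":[0,0,0],"fingers":1},{"translation":[0,0,0.09],"twist":[0,0,0],"fingers":1},{"translation":[0,0,0.11],"twist":[0,0,0],"fingers":1},{"translation":[0,0,0.1227],"twist":[0,0,0],"fingers":1},{"translation":[0,0,0.1227],"twist":[0,0,0],"fingers":1}]'

```text
time: 7.82
eef_pos: [0.4143, -0.287, 0.1218]
tcp_rot: [0.58, 0.815, 0.0, -0.0]
contact_force: [0.5, -0.5, -0.5]
opening: 0.996
finger_force: 0.0
```

Request:
arm_command --steps '[{"translation":[0,0,0],"twist":[0,0,0],"fingers":-1},{"translation":[0,0,0],"twist":[0,0,0],"fingers":-1},{"translation":[0,0,0],"twist":[0,0,0],"fingers":-1},{"translation":[0,0,0],"twist":[0,0,0],"fingers":-1},{"translation":[0,0,0],"twist":[0,0,0],"fingers":-1}]' --grip_force 60

```text
time: 8.45
eef_pos: [0.4145, -0.2871, 0.1223]
tcp_rot: [0.58, 0.815, -0.0, 0.0]
contact_force: [-0.4, 0.6, 2.8]
opening: 0.149
finger_force: 59.5
```

```bash
python3 - <<'E'
from h import *
s=get_state();print(s["eef_pos"].round(4),s["contact_force"].round(1),s["wrist_torque"].round(2))
p=read_camera("scene")
cv2.imwrite("pics/s4.png",cv2.resize(p["pixels"][190:290,100:230,::-1],None,fx=6,fy=6,interpolation=cv2.INTER_CUBIC))
E
```

```text
[ 0.4145 -0.2871  0.1223] [-0.4  0.6  2.8] [ 0.05  0.1  -0.02]
```

View pics/s4.png

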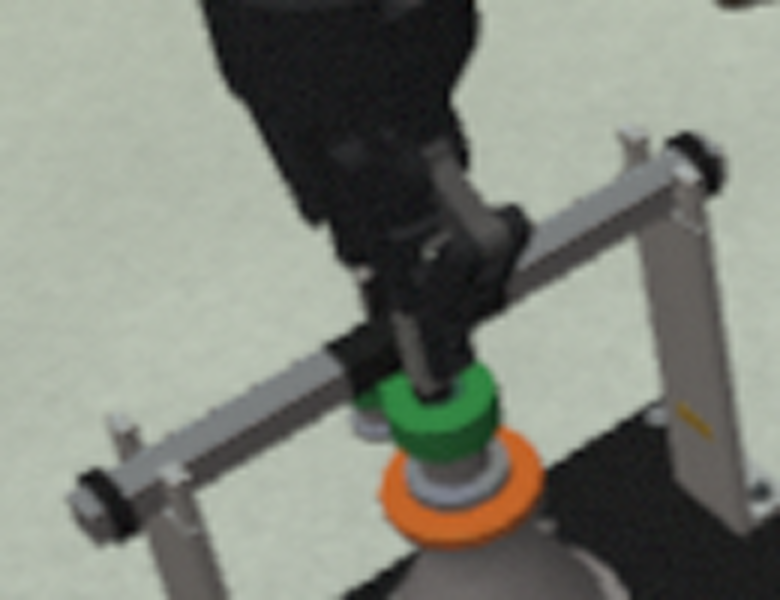

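```bash
python3 - <<'E'
from h import *
c=json.load(open("cmd.json")); c["p"]=[c["p"][0],c["p"][1],.154+.06-.1227*.75]; json.dump(c,open("cmd.json","w")); print(c["p"])
plan([(.4145,-.287,.23,19.1),(.50,-.06,.24,19.4),(.49,.17,.24,19.6),(.439,.2965,.12,19.8),(.439,.2965,.02,19.8)])
E
```

```text
[0.4145051198581229, -0.2869972230054538, 0.121975]
t [-0.0, -0.0, -0.144] w [0.0, 0.0, -0.0] rows>=1.7
t [0.2487, 0.2067, -0.0134] w [0.0, 0.0, -0.005] rows>=3.9
t [0.2937, 0.0893, 0.0] w [0.0, 0.0, -0.0034] rows>=3.7
t [0.1817, -0.0075, 0.16] w [0.0, 0.0, -0.0033] rows>=2.9
t [0.0, 0.0, 0.1334] w [0.0, 0.0, -0.0] rows>=1.6
```

Request:
arm_command --steps '[{"translation":[0,0,-0.02],"twist":[0,0,0],"fingers":-1},{"translation":[0,0,-0.05],"twist":[0,0,0],"fingers":-1},{"translation":[0,0,-0.1],"twist":[0,0,0],"fingers":-1},{"translation":[0,0,-0.144],"twist":[0,0,0],"fingers":-1},{"translation":[0,0,-0.144],"twist":[0,0,0],"fingers":-1}]'

```text
time: 9.12
eef_pos: [0.4157, -0.2883, 0.2334]
tcp_rot: [0.58, 0.815, -0.001, 0.003]
contact_force: [0.1, -1.1, -2.5]
opening: 0.151
finger_force: 59.1
```

Request:
arm_command --steps '[{"translation":[0.05,0.0415,-0.0134],"twist":[0,0,-0.005],"fingers":-1},{"translation":[0.1,0.083,-0.0134],"twist":[0,0,-0.005],"fingers":-1},{"translation":[0.15,0.1247,-0.0134],"twist":[0,0,-0.005],"fingers":-1},{"translation":[0.2,0.166,-0.0134],"twist":[0,0,-0.005],"fingers":-1},{"translation":[0.2487,0.2067,-0.0134],"twist":[0,0,-0.005],"fingers":-1}]'

```text
time: 9.75
eef_pos: [0.499, -0.0581, 0.2375]
tcp_rot: [0.578, 0.816, -0.001, -0.002]
contact_force: [0.6, 0.1, -1.5]
opening: 0.147
finger_force: 59.1
```

Request:
arm_command --steps '[{"translation":[0.06,0.018,0],"twist":[0,0,-0.0034],"fingers":-1},{"translation":[0.12,0.036,0],"twist":[0,0,-0.0034],"fingers":-1},{"translation":[0.18,0.054,0],"twist":[0,0,-0.0034],"fingers":-1},{"translation":[0.24,0.072,0],"twist":[0,0,-0.0034],"fingers":-1},{"translation":[0.2937,0.0893,0],"twist":[0,0,-0.0034],"fingers":-1}]'

```text
time: 10.38
eef_pos: [0.4883, 0.1715, 0.2375]
tcp_rot: [0.576, 0.817, -0.001, -0.001]
contact_force: [0.7, -0.6, -2.0]
opening: 0.145
finger_force: 59.1
```

Request:
arm_command --steps '[{"translation":[0.06,-0.0025,0.053],"twist":[0,0,-0.0033],"fingers":-1},{"translation":[0.12,-0.005,0.106],"twist":[0,0,-0.0033],"fingers":-1},{"translation":[0.1817,-0.0075,0.16],"twist":[0,0,-0.0033],"fingers":-1},{"translation":[0.1817,-0.0075,0.16],"twist":[0,0,-0.0033],"fingers":-1},{"translation":[0.1817,-0.0075,0.16],"twist":[0,0,-0.0033],"fingers":-1}]'

```text
time: 11.0
eef_pos: [0.4383, 0.2962, 0.1189]
tcp_rot: [0.575, 0.818, -0.001, -0.0]
contact_force: [0.3, 0.5, -1.3]
opening: 0.151
finger_force: 59.1
```

```bash
python3 - <<'E'
from h import *
s=get_state();print(s["eef_pos"].round(4),s["contact_force"].round(1),s["opening"])
p=read_camera("scene");q=read_camera("top")
a=cv2.resize(p["pixels"][130:280,350:500,::-1],(400,400),interpolation=cv2.INTER_CUBIC)
b=cv2.resize(q["pixels"][185:335,80:230,::-1],(400,400),interpolation=cv2.INTER_CUBIC)
cv2.imwrite("pics/s5.png",np.hstack([a,b]))
E
```

```text
[0.4383 0.2962 0.1189] [ 0.3  0.5 -1.3] 0.15077130944507264
```

View pics/s5.png

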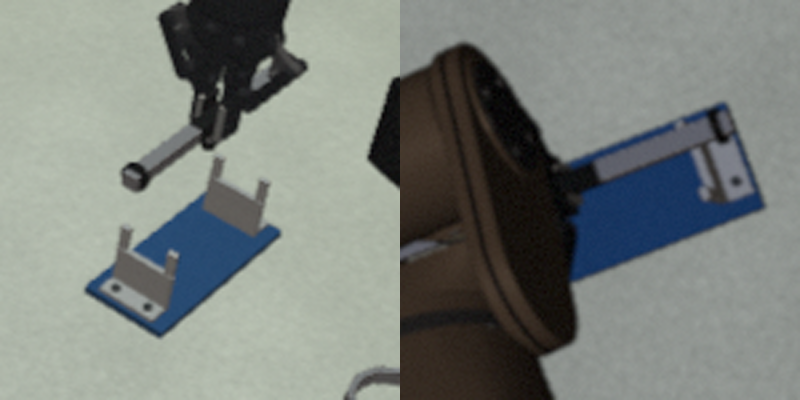

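```bash
python3 - <<'E'
from h import *
p=read_camera("scene");q=read_camera("top")
k=.375
o1,d1=ray(q,(185+125*k,80+320*k));o2,d2=ray(p,(130+178*k,350+136*k))
c=np.linalg.lstsq(np.stack([d1,-d2],1),o2-o1,rcond=None)[0]
print("collar",(o1+c[0]*d1).round(4),(o2+c[1]*d2).round(4))
print("top tips",[atz(q,(185+r*k,80+(x-400)*k),.075).round(4)[:2].tolist() for x,r in((679,126),(707,193))])
print("scene tips",[atz(p,(130+r*k,350+x*k),.075).round(4)[:2].tolist() for x,r in((125,231),(173,254),(219,161),(264,184))])
E
```

```text
collar [0.4769 0.1924 0.1688] [0.4776 0.1935 0.1691]
top tips [[0.486, 0.2411], [0.4389, 0.222]]
scene tips [[0.4425, 0.2203], [0.4848, 0.2413], [0.3969, 0.3515], [0.4413, 0.3689]]
```

The picture shows the bar level above the rest and parallel to it, with the bracket midpoint about 2 mm from the bar line. Lowering.

Request:
arm_command --steps '[{"translation":[0,0,0.05],"twist":[0,0,0],"fingers":-1},{"translation":[0,0,0.09],"twist":[0,0,0],"fingers":-1},{"translation":[0,0,0.12],"twist":[0,0,0],"fingers":-1},{"translation":[0,0,0.1334],"twist":[0,0,0],"fingers":-1},{"translation":[0,0,0.1334],"twist":[0,0,0],"fingers":-1}]'

```text
time: 11.82
eef_pos: [0.4392, 0.2962, 0.0201]
tcp_rot: [0.575, 0.818, -0.0, -0.0]
contact_force: [-0.4, -0.4, -1.0]
opening: 0.148
finger_force: 59.2
```

Request:
arm_command --steps '[{"translation":[0,0,0.007],"twist":[0,0,0],"fingers":-1},{"translation":[0,0,0.01],"twist":[0,0,0],"fingers":-1},{"translation":[0,0,0.012],"twist":[0,0,0],"fingers":-1},{"translation":[0,0,0.012],"twist":[0,0,0],"fingers":-1}]'

```text
time: 12.32
eef_pos: [0.4388, 0.2966, 0.011]
tcp_rot: [0.575, 0.818, 0.0, 0.0]
contact_force: [-0.1, -0.4, -2.1]
opening: 0.149
finger_force: 59.2
```

Request:
arm_command --steps '[{"translation":[0,0,0.002],"twist":[0,0,0],"fingers":-1},{"translation":[0,0,0.004],"twist":[0,0,0],"fingers":-1},{"translation":[0,0,0.004],"twist":[0,0,0],"fingers":-1}]'

```text
time: 12.7
eef_pos: [0.4389, 0.2966, 0.0084]
tcp_rot: [0.575, 0.818, -0.0, -0.0]
contact_force: [-1.5, -1.3, 2.9]
opening: 0.149
finger_force: 59.7
```

Request:
arm_command --steps '[{"translation":[0,0,0],"twist":[0,0,0],"fingers":0.2},{"translation":[0,0,0],"twist":[0,0,0],"fingers":0.2},{"translation":[0,0,0],"twist":[0,0,0],"fingers":0.2},{"translation":[0,0,0],"twist":[0,0,0],"fingers":0.2}]'

```text
time: 13.2
eef_pos: [0.4389, 0.2965, 0.0079]
tcp_rot: [0.575, 0.818, 0.0, 0.0]
contact_force: [0.7, 0.1, -0.4]
opening: 0.603
finger_force: 0.0
```

Request:
arm_command --steps '[{"translation":[0,0,-0.03],"twist":[0,0,0],"fingers":0.2},{"translation":[0,0,-0.09],"twist":[0,0,0],"fingers":0.2},{"translation":[0,0,-0.17],"twist":[0,0,0],"fingers":1},{"translation":[0,0,-0.25],"twist":[0,0,0],"fingers":1},{"translation":[0,0,-0.25],"twist":[0,0,0],"fingers":1}]'

```text
time: 13.82
eef_pos: [0.4424, 0.2982, 0.2025]
tcp_rot: [0.575, 0.818, 0.006, 0.004]
contact_force: [0.9, -0.4, 0.4]
opening: 1.003
finger_force: 0.0
```

```bash
cat >> h.py <<'E'
def ell(p,f,box):
    m=mask(p,f,box); c=max(cv2.findContours(m,cv2.RETR_EXTERNAL,cv2.CHAIN_APPROX_NONE)[0],key=len); return m,cv2.convexHull(c)
def tri(p,a,q,b):
    o1,d1=ray(p,a);o2,d2=ray(q,b);c=np.linalg.lstsq(np.stack([d1,-d2],1),o2-o1,rcond=None)[0]
    return (o1+c[0]*d1).round(4),(o2+c[1]*d2).round(4)
green=lambda r,g,b:(g>r+35)&(g>b+25)
orange=lambda r,g,b:(r>g+50)&(g>b+10)
def fitc(p,m,zs):
    return [(z,circ(hullpts(p,m,z))) for z in zs]
E
python3 - <<'E'
from h import *
s=get_state();print(s["eef_pos"].round(4),s["contact_force"].round(1))
p=read_camera("scene");q=read_camera("top")
print("cap top",fitc(q,mask(q,green,(240,285,455,505)),(.125,.141)))
print("seal top",fitc(q,mask(q,orange,(235,290,450,505)),(.101,)))
print("cap scene",fitc(p,mask(p,green,(240,275,155,190)),(.125,.141)))
print("seal scene",fitc(p,mask(p,orange,(250,290,155,200)),(.101,.094)))
a=cv2.resize(p["pixels"][150:300,360:500,::-1],(400,400),interpolation=cv2.INTER_CUBIC)
b=cv2.resize(q["pixels"][210:310,430:530,::-1],(400,400),interpolation=cv2.INTER_CUBIC)
cv2.imwrite("pics/s6.png",np.hstack([a,b]))
E
```

```text
[0.4424 0.2982 0.2025] [ 0.9 -0.4  0.4]
cap top [(0.125, (412.6, -290.8, 37.8)), (0.141, (412.2, -286.3, 37.2))]
seal top [(0.101, (426.0, -280.4, 38.8))]
cap scene [(0.125, (397.9, -290.6, 65.4)), (0.141, (414.3, -292.2, 64.0))]
seal scene [(0.101, (420.3, -284.2, 54.6)), (0.094, (413.5, -283.5, 55.1))]
```

View pics/s6.png

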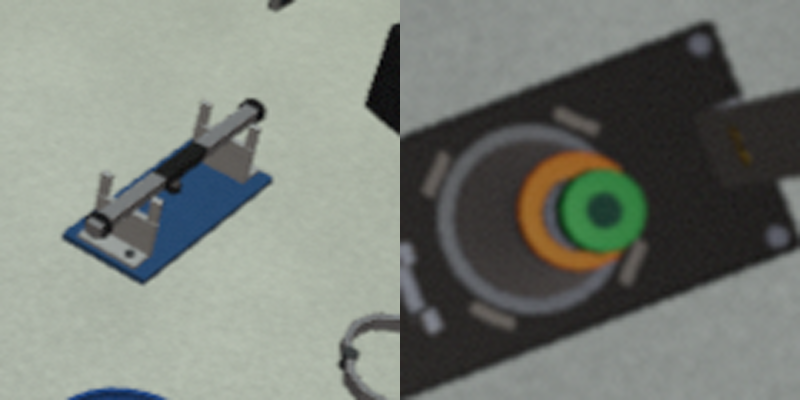

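```bash
cat >> h.py <<'E'
def bump(dz):
    c=json.load(open("cmd.json")); c["p"][2]-=dz*.75; json.dump(c,open("cmd.json","w"))
E
python3 - <<'E'
from h import *
bump(.012+.004-.25)
print(json.load(open("cmd.json"))["p"])
plan([(.50,.06,.22,19.1),(.50,-.10,.22,19.1),(.413,-.287,.19,19.1),(.413,-.287,.080,19.1)])
E
```

```text
[0.4389709237094497, 0.29648852689995436, 0.195475]
t [-0.3242, -0.0302, -0.0327] w [0.0, 0.0, 0.0117] rows>=3.9
t [-0.2016, -0.0698, 0.0] w [0.0, 0.0, -0.0] rows>=2.6
t [-0.1977, -0.1912, 0.04] w [0.0, 0.0, -0.0] rows>=3.3
t [0.0, -0.0, 0.1467] w [0.0, 0.0, -0.0] rows>=1.8
```

Request:
arm_command --steps '[{"translation":[-0.3242,-0.0302,-0.0327],"twist":[0,0,0.0117],"fingers":1},{"translation":[-0.3242,-0.0302,-0.0327],"twist":[0,0,0.0117],"fingers":1},{"translation":[-0.3242,-0.0302,-0.0327],"twist":[0,0,0.0117],"fingers":1},{"translation":[-0.3242,-0.0302,-0.0327],"twist":[0,0,0.0117],"fingers":1},{"translation":[-0.3242,-0.0302,-0.0327],"twist":[0,0,0.0117],"fingers":1}]'

```text
time: 14.55
eef_pos: [0.4997, 0.0568, 0.2179]
tcp_rot: [0.582, 0.813, -0.001, -0.001]
contact_force: [0.4, 1.3, 0.4]
opening: 0.998
finger_force: 0.0
```

Request:
arm_command --steps '[{"translation":[-0.2016,-0.0698,0],"twist":[0,0,0],"fingers":1},{"translation":[-0.2016,-0.0698,0],"twist":[0,0,0],"fingers":1},{"translation":[-0.2016,-0.0698,0],"twist":[0,0,0],"fingers":1},{"translation":[-0.2016,-0.0698,0],"twist":[0,0,0],"fingers":1}]'

```text
time: 15.05
eef_pos: [0.4989, -0.1003, 0.2176]
tcp_rot: [0.581, 0.814, -0.0, -0.002]
contact_force: [0.0, 1.0, -0.1]
opening: 1.0
finger_force: 0.0
```

Request:
arm_command --steps '[{"translation":[-0.1977,-0.1912,0.04],"twist":[0,0,0],"fingers":1},{"translation":[-0.1977,-0.1912,0.04],"twist":[0,0,0],"fingers":1},{"translation":[-0.1977,-0.1912,0.04],"twist":[0,0,0],"fingers":1},{"translation":[-0.1977,-0.1912,0.04],"twist":[0,0,0],"fingers":1},{"translation":[-0.1977,-0.1912,0.04],"twist":[0,0,0],"fingers":1}]'

```text
time: 15.68
eef_pos: [0.4125, -0.2857, 0.1882]
tcp_rot: [0.58, 0.814, 0.001, -0.002]
contact_force: [0.0, -0.6, -0.0]
opening: 1.002
finger_force: 0.0
```

Request:
arm_command --steps '[{"translation":[0,0,0.05],"twist":[0,0,0],"fingers":1},{"translation":[0,0,0.1],"twist":[0,0,0],"fingers":1},{"translation":[0,0,0.13],"twist":[0,0,0],"fingers":1},{"translation":[0,0,0.1467],"twist":[0,0,0],"fingers":1},{"translation":[0,0,0.1467],"twist":[0,0,0],"fingers":1}]'

```text
time: 16.3
eef_pos: [0.4131, -0.2852, 0.0791]
tcp_rot: [0.579, 0.815, 0.0, -0.001]
contact_force: [-0.9, -0.3, 1.2]
opening: 1.0
finger_force: 0.0
```

Request:
arm_command --steps '[{"translation":[0,0,0],"twist":[0,0,0],"fingers":-1},{"translation":[0,0,0],"twist":[0,0,0],"fingers":-1},{"translation":[0,0,0],"twist":[0,0,0],"fingers":-1},{"translation":[0,0,0],"twist":[0,0,0],"fingers":-1},{"translation":[0,0,0],"twist":[0,0,0],"fingers":-1}]' --grip_force 50

```text
time: 16.92
eef_pos: [0.4135, -0.2877, 0.0811]
tcp_rot: [0.58, 0.815, -0.0, 0.001]
contact_force: [0.2, 0.7, 5.9]
opening: 0.416
finger_force: 50.0
```

```bash
python3 - <<'E'
from h import *
plan([(.413,-.287,.20,19.1),(.458,-.0175,.18,19.1),(.458,-.0175,.03,19.1),(.458,-.0175,-.010,19.1)])
E
```

```text
t [0.0, -0.0, -0.16] w [0.0, 0.0, -0.0] rows>=1.9
t [0.3199, 0.1742, 0.0266] w [0.0, 0.0, -0.0] rows>=4.4
t [0.0, 0.0, 0.2] w [0.0, 0.0, -0.0] rows>=2.4
t [0.0, 0.0, 0.0534] w [0.0, 0.0, -0.0] rows>=0.6
```

Request:
arm_command --steps '[{"translation":[0,0,-0.01],"twist":[0,0,0],"fingers":-1},{"translation":[0,0,-0.04],"twist":[0,0,0],"fingers":-1},{"translation":[0,0,-0.1],"twist":[0,0,0],"fingers":-1},{"translation":[0,0,-0.16],"twist":[0,0,0],"fingers":-1},{"translation":[0,0,-0.16],"twist":[0,0,0],"fingers":-1}]'

```text
time: 17.55
eef_pos: [0.4144, -0.2887, 0.204]
tcp_rot: [0.58, 0.815, -0.001, 0.004]
contact_force: [0.0, 0.8, -2.1]
opening: 0.41
finger_force: 50.1
```

```bash
python3 - <<'E'
from h import *
s=get_state();print(s["eef_pos"].round(4),s["contact_force"].round(1),s["opening"],s["finger_force"])
p=read_camera("scene")
cv2.imwrite("pics/s7.png",cv2.resize(p["pixels"][190:330,100:250,::-1],None,fx=4,fy=4,interpolation=cv2.INTER_CUBIC))
print("seal",fitc(p,mask(p,orange,(190,330,130,220)),(.101,.094)))
g=np.argwhere(mask(p,green,(190,280,130,220)));print("green rows",g.min(0),g.max(0),g.mean(0))
E
```

```text
[ 0.4144 -0.2887  0.204 ] [ 0.   0.8 -2.1] 0.41027264209723446 50.12534022331238
seal [(0.101, (419.4, -284.4, 54.8)), (0.094, (412.7, -283.6, 55.3))]
green rows [203 151] [219 160] [210.99145299 155.77777778]
```

Request:
arm_command --steps '[{"translation":[0.07,0.0381,0],"twist":[0,0,0],"fingers":-1},{"translation":[0.14,0.0762,0.005],"twist":[0,0,0],"fingers":-1},{"translation":[0.21,0.1144,0.01],"twist":[0,0,0],"fingers":-1},{"translation":[0.27,0.147,0.02],"twist":[0,0,0],"fingers":-1},{"translation":[0.3199,0.1742,0.0266],"twist":[0,0,0],"fingers":-1}]'

```text
time: 18.23
eef_pos: [0.4558, -0.0151, 0.1767]
tcp_rot: [0.58, 0.815, -0.001, -0.003]
contact_force: [-0.1, -0.1, -1.9]
opening: 0.416
finger_force: 50.2
```

Request:
arm_command --steps '[{"translation":[0,0,0.05],"twist":[0,0,0],"fingers":-1},{"translation":[0,0,0.1],"twist":[0,0,0],"fingers":-1},{"translation":[0,0,0.16],"twist":[0,0,0],"fingers":-1},{"translation":[0,0,0.2],"twist":[0,0,0],"fingers":-1},{"translation":[0,0,0.2],"twist":[0,0,0],"fingers":-1}]'

```text
time: 18.85
eef_pos: [0.4529, -0.0163, 0.0253]
tcp_rot: [0.58, 0.815, -0.002, -0.005]
contact_force: [-0.4, -0.4, -2.1]
opening: 0.417
finger_force: 50.3
```

Request:
arm_command --steps '[{"translation":[0,0,0.02],"twist":[0,0,0],"fingers":-1},{"translation":[0,0,0.035],"twist":[0,0,0],"fingers":-1},{"translation":[0,0,0.048],"twist":[0,0,0],"fingers":-1},{"translation":[0,0,0.0534],"twist":[0,0,0],"fingers":-1},{"translation":[0,0,0.0534],"twist":[0,0,0],"fingers":-1}]'

```text
time: 19.48
eef_pos: [0.4578, -0.0175, -0.0102]
tcp_rot: [0.58, 0.815, -0.0, -0.0]
contact_force: [0.2, 0.2, -0.4]
opening: 0.419
finger_force: 50.3
```

```bash
python3 - <<'E'
from h import *
s=get_state();print(s["eef_pos"].round(4),s["contact_force"].round(1),s["opening"])
p=read_camera("scene")
g=np.argwhere(mask(p,green,(200,300,260,350)));print("green",g.min(0),g.max(0),g.mean(0)); print("exp cap top",proj(p,[.458,-.0175,.051]),"exp bottom",proj(p,[.458,-.0175,.011]))
cv2.imwrite("pics/s8.png",cv2.resize(p["pixels"][200:310,250:370,::-1],None,fx=5,fy=5,interpolation=cv2.INTER_CUBIC))
E
```

```text
[ 0.4578 -0.0175 -0.0102] [ 0.2  0.2 -0.4] 0.4190011470658266
green [255 300] [270 310] [262.73333333 304.85      ]
exp cap top (np.float64(259.8742485335929), np.float64(306.6655493712833)) exp bottom (np.float64(272.35621790646945), np.float64(306.4635056098425))
```

View pics/s8.png

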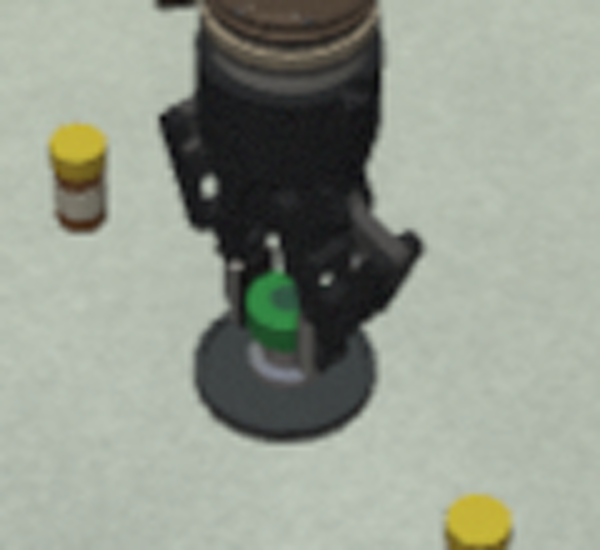

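The spool hangs upright just above the dish centre; its flange is at about px (274,306). Lowering the last millimetres.

Request:
arm_command --steps '[{"translation":[0,0,0.003],"twist":[0,0,0],"fingers":-1},{"translation":[0,0,0.005],"twist":[0,0,0],"fingers":-1},{"translation":[0,0,0.005],"twist":[0,0,0],"fingers":-1}]'

```text
time: 19.9
eef_pos: [0.4579, -0.0175, -0.0138]
tcp_rot: [0.58, 0.815, 0.0, 0.0]
contact_force: [-0.6, -0.2, -1.1]
opening: 0.414
finger_force: 50.5
```

Request:
arm_command --steps '[{"translation":[0,0,0.001],"twist":[0,0,0],"fingers":-1},{"translation":[0,0,0.0015],"twist":[0,0,0],"fingers":-1},{"translation":[0,0,0.0015],"twist":[0,0,0],"fingers":-1}]'

```text
time: 20.27
eef_pos: [0.4579, -0.0175, -0.0139]
tcp_rot: [0.58, 0.815, -0.0, -0.0]
contact_force: [-3.7, 0.5, 8.1]
opening: 0.412
finger_force: 51.0
```

Request:
arm_command --steps '[{"translation":[0,0,0],"twist":[0,0,0],"fingers":0.5},{"translation":[0,0,0],"twist":[0,0,0],"fingers":0.5},{"translation":[0,0,0],"twist":[0,0,0],"fingers":0.5},{"translation":[0,0,0],"twist":[0,0,0],"fingers":0.5}]'

```text
time: 20.78
eef_pos: [0.4578, -0.0175, -0.0151]
tcp_rot: [0.58, 0.815, -0.0, -0.0]
contact_force: [1.0, -0.6, -0.1]
opening: 0.748
finger_force: 0.0
```

Request:
arm_command --steps '[{"translation":[0,0,-0.03],"twist":[0,0,0],"fingers":0.5},{"translation":[0,0,-0.1],"twist":[0,0,0],"fingers":0.5},{"translation":[0,0,-0.18],"twist":[0,0,0],"fingers":1},{"translation":[0,0,-0.26],"twist":[0,0,0],"fingers":1},{"translation":[0,0,-0.26],"twist":[0,0,0],"fingers":1}]'

```text
time: 21.4
eef_pos: [0.4616, -0.0184, 0.1864]
tcp_rot: [0.58, 0.815, 0.002, 0.006]
contact_force: [0.7, 0.1, -0.1]
opening: 1.005
finger_force: 0.0
```

```bash
python3 - <<'E'
from h import *
bump(.005+.0015-.26); print(json.load(open("cmd.json"))["p"])
p=read_camera("scene");q=read_camera("top")
g=np.argwhere(mask(p,green,(240,300,270,340)));print("green",g.min(0),g.max(0),g.mean(0),proj(p,[.458,-.0175,.046]))
m=mask(q,orange,(235,290,450,505));print("seal top",fitc(q,m,(.101,))); print("scene",fitc(p,mask(p,orange,(240,300,140,210)),(.101,.094)))
for n,pic in(("top",q),("scene",p)):
  print(n,[(d["point"],d["conf"]) for d in recognise(pic,"seal")])
cv2.imwrite("pics/s9.png",cv2.resize(q["pixels"][210:310,400:530,::-1],None,fx=5,fy=5,interpolation=cv2.INTER_CUBIC))
E
```

```text
[0.4579883137677882, -0.017531337051627682, 0.1801]
green [256 300] [271 316] [263.73157895 308.11578947] (np.float64(261.4677895912999), np.float64(306.63975496178824))
seal top [(0.101, (413.9, -286.6, 52.7))]
scene [(0.101, (419.6, -284.6, 55.2)), (0.094, (412.8, -283.9, 55.7))]
top [([258.0, 474.7], 0.88), ([261.3, 471.7], 0.5)]
scene [([273.5, 178.9], 0.74)]
```

```bash
python3 - <<'E'
from h import *
plan([(.415,-.2855,.18,19.1),(.415,-.2855,.046,19.1)])
E
```

```text
t [-0.3189, -0.1711, 0.0001] w [0.0, 0.0, -0.0] rows>=4.3
t [0.0, 0.0, 0.1787] w [0.0, 0.0, -0.0] rows>=2.1
```

Request:
arm_command --steps '[{"translation":[-0.3189,-0.1711,0],"twist":[0,0,0],"fingers":1},{"translation":[-0.3189,-0.1711,0],"twist":[0,0,0],"fingers":1},{"translation":[-0.3189,-0.1711,0],"twist":[0,0,0],"fingers":1},{"translation":[-0.3189,-0.1711,0],"twist":[0,0,0],"fingers":1},{"translation":[-0.3189,-0.1711,0],"twist":[0,0,0],"fingers":1}]'

```text
time: 22.22
eef_pos: [0.4131, -0.2874, 0.1775]
tcp_rot: [0.582, 0.814, 0.0, -0.002]
contact_force: [-0.3, 0.6, -0.8]
opening: 1.002
finger_force: 0.0
```

Request:
arm_command --steps '[{"translation":[0,0,0],"twist":[0,0,0],"fingers":1},{"translation":[0,0,0.07],"twist":[0,0,0],"fingers":1},{"translation":[0,0,0.13],"twist":[0,0,0],"fingers":1},{"translation":[0,0,0.16],"twist":[0,0,0],"fingers":1},{"translation":[0,0,0.1787],"twist":[0,0,0],"fingers":1}]'

```text
time: 22.85
eef_pos: [0.4143, -0.2827, 0.0439]
tcp_rot: [0.579, 0.815, 0.001, -0.002]
contact_force: [-0.8, 0.8, -0.3]
opening: 1.002
finger_force: 0.0
```

Request:
arm_command --steps '[{"translation":[0,0,0],"twist":[0,0,0],"fingers":1},{"translation":[0,0,0],"twist":[0,0,0],"fingers":0.5},{"translation":[0,0,0],"twist":[0,0,0],"fingers":-1},{"translation":[0,0,0],"twist":[0,0,0],"fingers":-1},{"translation":[0,0,0],"twist":[0,0,0],"fingers":-1}]' --grip_force 25

```text
time: 23.48
eef_pos: [0.4158, -0.2863, 0.0477]
tcp_rot: [0.58, 0.815, 0.0, 0.001]
contact_force: [-0.7, 1.6, 6.9]
opening: 0.616
finger_force: 26.0
```

Request:
arm_command --steps '[{"translation":[0,0,0],"twist":[0,0,0],"fingers":-1},{"translation":[0,0,0],"twist":[0,0,0],"fingers":-1}]'

```text
time: 23.72
eef_pos: [0.4158, -0.2863, 0.0477]
tcp_rot: [0.58, 0.815, 0.0, 0.001]
contact_force: [-0.6, 1.1, 6.3]
opening: 0.611
finger_force: 26.0
```

Request:
arm_command --steps '[{"translation":[0,0,-0.01],"twist":[0,0,0],"fingers":-1},{"translation":[0,0,-0.03],"twist":[0,0,0],"fingers":-1},{"translation":[0,0,-0.06],"twist":[0,0,0],"fingers":-1},{"translation":[0,0,-0.12],"twist":[0,0,0],"fingers":-1},{"translation":[0,0,-0.18],"twist":[0,0,0],"fingers":-1}]'

```text
time: 24.35
eef_pos: [0.4145, -0.2853, 0.1828]
tcp_rot: [0.58, 0.815, -0.0, 0.0]
contact_force: [0.8, -1.0, -0.3]
opening: 0.612
finger_force: 26.3
```

```bash
python3 - <<'E'
from h import *
bump(-.18)
s=get_state();print(s["eef_pos"].round(4),s["contact_force"].round(1),s["opening"],s["finger_force"])
p=read_camera("scene")
m=mask(p,orange,(150,330,120,220)); g=np.argwhere(m);print("orange",g.min(0),g.max(0),g.mean(0),len(g))
for z in (.2,.215,.23,.245): print(z,proj(p,[*s["eef_pos"][:2],z]))
# reducer top flange now
plan([(.50,-.20,.18,19.1),(.653,-.1035,.14,19.1)])
print("pin tip scene",atz(p,(336,312),.071))
E
```

```text
[ 0.4145 -0.2853  0.1828] [ 0.8 -1.  -0.3] 0.6115236300594481 26.34127590805292
orange [212 152] [231 168] [222.45549738 158.71204188] 191
0.2 (np.float64(233.15189587323454), np.float64(167.61263428201053))
0.215 (np.float64(227.20635711461154), np.float64(166.19952144365817))
0.23 (np.float64(221.13073912915345), np.float64(164.7554918738024))
0.245 (np.float64(214.92072580231724), np.float64(163.27951973490005))
t [0.0707, 0.1444, 0.0013] w [0.0, 0.0, -0.0] rows>=1.9
t [0.0548, 0.2349, 0.0534] w [0.0, 0.0, -0.0] rows>=3.0
pin tip scene [ 0.65523226 -0.10184114  0.071     ]
```

Request:
arm_command --steps '[{"translation":[0.035,0.0722,0],"twist":[0,0,0],"fingers":-1},{"translation":[0.0707,0.1444,0.0013],"twist":[0,0,0],"fingers":-1},{"translation":[0.0707,0.1444,0.0013],"twist":[0,0,0],"fingers":-1}]'

```text
time: 24.78
eef_pos: [0.5016, -0.1973, 0.1807]
tcp_rot: [0.578, 0.816, 0.0, 0.0]
contact_force: [-0.5, 0.9, -0.5]
opening: 0.613
finger_force: 26.4
```

Request:
arm_command --steps '[{"translation":[0.0137,0.0587,0.0133],"twist":[0,0,0],"fingers":-1},{"translation":[0.0274,0.1175,0.0267],"twist":[0,0,0],"fingers":-1},{"translation":[0.0411,0.1762,0.04],"twist":[0,0,0],"fingers":-1},{"translation":[0.0548,0.2349,0.0534],"twist":[0,0,0],"fingers":-1},{"translation":[0.0548,0.2349,0.0534],"twist":[0,0,0],"fingers":-1}]'

```text
time: 25.4
eef_pos: [0.6534, -0.1025, 0.1386]
tcp_rot: [0.579, 0.815, -0.0, -0.001]
contact_force: [-0.4, -0.2, -0.7]
opening: 0.61
finger_force: 26.5
```

```bash
python3 - <<'E'
from h import *
plan([(.6535,-.1025,.036,19.1)])
E
```

```text
t [0.0011, 0.0011, 0.1386] w [0.0, 0.0, -0.0] rows>=1.7
```

Request:
arm_command --steps '[{"translation":[0.0011,0.0011,0.05],"twist":[0,0,0],"fingers":-1},{"translation":[0.0011,0.0011,0.1],"twist":[0,0,0],"fingers":-1},{"translation":[0.0011,0.0011,0.1386],"twist":[0,0,0],"fingers":-1},{"translation":[0.0011,0.0011,0.1386],"twist":[0,0,0],"fingers":-1},{"translation":[0.0011,0.0011,0.1386],"twist":[0,0,0],"fingers":-1}]'

```text
time: 26.02
eef_pos: [0.654, -0.1036, 0.0379]
tcp_rot: [0.58, 0.814, 0.0, 0.001]
contact_force: [-0.1, -1.0, 0.1]
opening: 0.609
finger_force: 26.5
```

```bash
python3 - <<'E'
from h import *
s=get_state();print(s["eef_pos"].round(4),s["contact_force"].round(1))
p=read_camera("scene")
cv2.imwrite("pics/s10.png",cv2.resize(p["pixels"][285:385,250:375,::-1],None,fx=6,fy=6,interpolation=cv2.INTER_CUBIC))
m=mask(p,orange,(280,380,260,360)); g=np.argwhere(m);print("orange",g.min(0),g.max(0),g.mean(0),len(g))
a=np.linspace(0,2*np.pi,60)
P=np.array([proj(p,[.6535+.027*np.cos(t),-.1025+.027*np.sin(t),z]) for t in a for z in(.084,.091)])
print("expected seal box",P.min(0),P.max(0),"centre",proj(p,[.6535,-.1025,.0875]),"pin",proj(p,[.6535,-.1025,.071]))
E
```

```text
[ 0.654  -0.1036  0.0379] [-0.1 -1.   0.1]
orange [319 298] [342 318] [331.4037037 306.9962963] 270
expected seal box [317.09880457 296.65753201] [343.52829295 326.24639037] centre (np.float64(330.0766921471364), np.float64(311.42454421615196)) pin (np.float64(335.42757511210465), np.float64(311.268220977489))
```

View pics/s10.png

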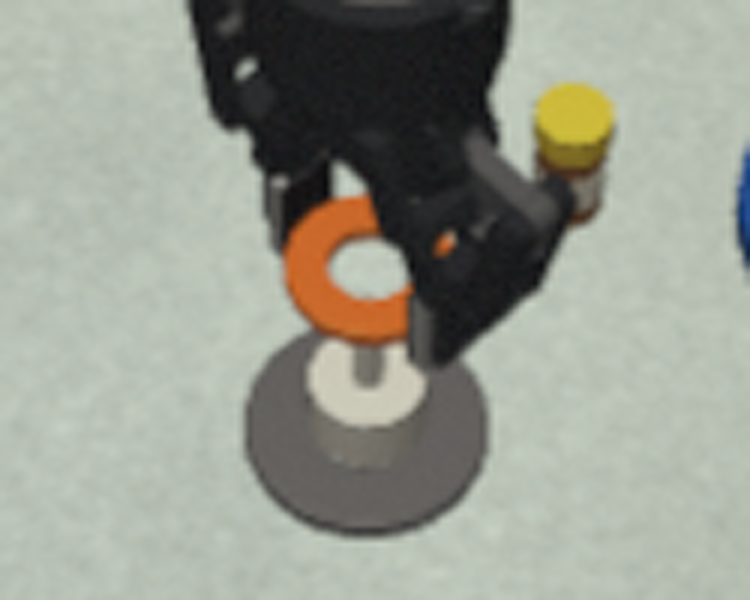

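The seal is held level. Its hole centre is at px (329.7,312), and the pin line is at column 311.3, so they are aligned to about 1 px. Lowering.

Request:
arm_command --steps '[{"translation":[0,0,0.012],"twist":[0,0,0],"fingers":-1},{"translation":[0,0,0.024],"twist":[0,0,0],"fingers":-1},{"translation":[0,0,0.036],"twist":[0,0,0],"fingers":-1},{"translation":[0,0,0.036],"twist":[0,0,0],"fingers":-1}]'

```text
time: 26.58
eef_pos: [0.6522, -0.102, 0.0073]
tcp_rot: [0.58, 0.815, -0.0, -0.001]
contact_force: [-0.9, -0.7, -0.2]
opening: 0.61
finger_force: 26.5
```

Request:
arm_command --steps '[{"translation":[0,0,0.012],"twist":[0,0,0],"fingers":-1},{"translation":[0,0,0.022],"twist":[0,0,0],"fingers":-1},{"translation":[0,0,0.028],"twist":[0,0,0],"fingers":-1},{"translation":[0,0,0.028],"twist":[0,0,0],"fingers":-1}]'

```text
time: 27.08
eef_pos: [0.6529, -0.1023, -0.0127]
tcp_rot: [0.58, 0.815, -0.0, -0.001]
contact_force: [-0.2, -0.2, -0.7]
opening: 0.61
finger_force: 26.5
```

Request:
arm_command --steps '[{"translation":[0,0,0.002],"twist":[0,0,0],"fingers":-1},{"translation":[0,0,0.004],"twist":[0,0,0],"fingers":-1},{"translation":[0,0,0.004],"twist":[0,0,0],"fingers":-1}]'

```text
time: 27.45
eef_pos: [0.6537, -0.1025, -0.0142]
tcp_rot: [0.58, 0.815, 0.0, 0.0]
contact_force: [-2.3, 0.5, 3.0]
opening: 0.609
finger_force: 26.7
```

Request:
arm_command --steps '[{"translation":[0,0,0],"twist":[0,0,0],"fingers":0.4},{"translation":[0,0,0],"twist":[0,0,0],"fingers":0.6},{"translation":[0,0,0],"twist":[0,0,0],"fingers":1},{"translation":[0,0,0],"twist":[0,0,0],"fingers":1},{"translation":[0,0,0],"twist":[0,0,0],"fingers":1}]'

```text
time: 28.08
eef_pos: [0.6533, -0.1024, -0.0151]
tcp_rot: [0.58, 0.815, -0.0, -0.0]
contact_force: [0.1, -0.2, -0.1]
opening: 1.0
finger_force: 0.0
```

Request:
arm_command --steps '[{"translation":[0,0,-0.03],"twist":[0,0,0],"fingers":1},{"translation":[0,0,-0.1],"twist":[0,0,0],"fingers":1},{"translation":[0,0,-0.18],"twist":[0,0,0],"fingers":1},{"translation":[0,0,-0.26],"twist":[0,0,0],"fingers":1},{"translation":[0,0,-0.26],"twist":[0,0,0],"fingers":1}]'

```text
time: 28.7
eef_pos: [0.6578, -0.1037, 0.1907]
tcp_rot: [0.58, 0.815, 0.003, 0.008]
contact_force: [0.6, 0.3, -0.3]
opening: 1.003
finger_force: 0.0
```

```bash
python3 - <<'E'
from h import *
bump(.036+.028+.004-.26); print(json.load(open("cmd.json"))["p"])
p=read_camera("scene");q=read_camera("top")
print("seal",fitc(p,mask(p,orange,(320,380,270,350)),(.039,.032)))
print("tray",circ(hullpts(p,mask(p,lambda r,g,b:(b>r+35)&(b>g+15),(290,355,365,445)),.016)))
print("reducer",[d for d in recognise(p,"reducer")],[d for d in recognise(q,"reducer")])
# reducer base flange circle in top: hough
im=cv2.cvtColor(q["pixels"][215:310,400:530],cv2.COLOR_RGB2GRAY); im=cv2.resize(im,None,fx=4,fy=4,interpolation=cv2.INTER_CUBIC)
h=cv2.HoughCircles(im,cv2.HOUGH_GRADIENT,1,20,param1=60,param2=25,minRadius=35,maxRadius=110)
for x,y,r in h[0][:6]:
    rc=((y+.5)/4-.5+215,(x+.5)/4-.5+400); print("circ px",np.round(rc,1),r/4,"z.094",atz(q,rc,.094).round(4)[:2],"z.02",atz(q,rc,.02).round(4)[:2])
plan([(.50,-.20,.18,19.1),(.415,-.2855,.16,19.1),(.415,-.2855,.038,19.1)])
E
```

```text
[0.6535109680729213, -0.10246008897625843, 0.18002500000000007]
seal [(0.039, (656.5, -100.9, 54.2)), (0.032, (652.3, -98.7, 54.6))]
tray (669.0, 102.2, 135.2)
reducer [{'point': [291.2, 182.6], 'conf': 0.81}] [{'point': [267.6, 461.2], 'conf': 0.96}]
circ px [264.2 462.5] 23.725 z.094 [ 0.4127 -0.2654] z.02 [ 0.4147 -0.2835]
circ px [263.  472.8] 9.425 z.094 [ 0.4145 -0.2839] z.02 [ 0.4166 -0.3034]
circ px [270.2 463. ] 25.425 z.094 [ 0.4019 -0.2658] z.02 [ 0.4031 -0.2839]
circ px [272.  458.2] 26.25 z.094 [ 0.399  -0.2571] z.02 [ 0.4    -0.2746]
circ px [262.5 467.8] 24.575 z.094 [ 0.4156 -0.275 ] z.02 [ 0.4178 -0.2938]
circ px [258.  464.5] 26.25 z.094 [ 0.4239 -0.2695] z.02 [ 0.4267 -0.288 ]
t [-0.0559, -0.236, 0.0] w [0.0, 0.0, -0.0] rows>=2.9
t [-0.0707, -0.1444, 0.0267] w [0.0, 0.0, -0.0] rows>=2.0
t [0.0, 0.0, 0.1627] w [0.0, 0.0, -0.0] rows>=2.0
```

Request:
arm_command --steps '[{"translation":[-0.0559,-0.236,0],"twist":[0,0,0],"fingers":1},{"translation":[-0.0559,-0.236,0],"twist":[0,0,0],"fingers":1},{"translation":[-0.0559,-0.236,0],"twist":[0,0,0],"fingers":1},{"translation":[-0.0559,-0.236,0],"twist":[0,0,0],"fingers":1}]'

```text
time: 29.4
eef_pos: [0.4962, -0.2007, 0.1775]
tcp_rot: [0.582, 0.813, -0.0, -0.003]
contact_force: [-0.0, -0.2, 0.6]
opening: 0.999
finger_force: 0.0
```

Request:
arm_command --steps '[{"translation":[-0.0707,-0.1444,0.0267],"twist":[0,0,0],"fingers":1},{"translation":[-0.0707,-0.1444,0.0267],"twist":[0,0,0],"fingers":1},{"translation":[-0.0707,-0.1444,0.0267],"twist":[0,0,0],"fingers":1},{"translation":[-0.0707,-0.1444,0.0267],"twist":[0,0,0],"fingers":1}]'

```text
time: 29.9
eef_pos: [0.4152, -0.2849, 0.1592]
tcp_rot: [0.58, 0.815, 0.001, -0.001]
contact_force: [0.1, 0.4, 0.2]
opening: 1.003
finger_force: 0.0
```

Request:
arm_command --steps '[{"translation":[0,0,0.06],"twist":[0,0,0],"fingers":1},{"translation":[0,0,0.11],"twist":[0,0,0],"fingers":1},{"translation":[0,0,0.15],"twist":[0,0,0],"fingers":1},{"translation":[0,0,0.1627],"twist":[0,0,0],"fingers":1},{"translation":[0,0,0.1627],"twist":[0,0,0],"fingers":1}]'

```text
time: 30.52
eef_pos: [0.4156, -0.2847, 0.0379]
tcp_rot: [0.579, 0.815, 0.0, -0.0]
contact_force: [0.3, -0.6, -0.4]
opening: 1.0
finger_force: 0.0
```

Request:
arm_command --steps '[{"translation":[0,0,0],"twist":[0,0,0],"fingers":0.5},{"translation":[0,0,0],"twist":[0,0,0],"fingers":-1},{"translation":[0,0,0],"twist":[0,0,0],"fingers":-1},{"translation":[0,0,0],"twist":[0,0,0],"fingers":-1},{"translation":[0,0,0],"twist":[0,0,0],"fingers":-1}]' --grip_force 100

```text
time: 31.15
eef_pos: [0.4155, -0.2863, 0.0401]
tcp_rot: [0.58, 0.815, -0.0, 0.001]
contact_force: [-2.9, 1.5, 6.8]
opening: 0.548
finger_force: 101.2
```

Request:
arm_command --steps '[{"translation":[0,0,0],"twist":[0,0,0],"fingers":-1},{"translation":[0,0,0],"twist":[0,0,0],"fingers":-1}]'

```text
time: 31.4
eef_pos: [0.4155, -0.2864, 0.0401]
tcp_rot: [0.58, 0.815, -0.0, 0.001]
contact_force: [-3.1, 1.4, 6.5]
opening: 0.543
finger_force: 101.2
```

Request:
arm_command --steps '[{"translation":[0,0,-0.01],"twist":[0,0,0],"fingers":-1},{"translation":[0,0,-0.03],"twist":[0,0,0],"fingers":-1},{"translation":[0,0,-0.06],"twist":[0,0,0],"fingers":-1},{"translation":[0,0,-0.09],"twist":[0,0,0],"fingers":-1},{"translation":[0,0,-0.12],"twist":[0,0,0],"fingers":-1}]'

```text
time: 32.02
eef_pos: [0.4144, -0.2851, 0.1287]
tcp_rot: [0.58, 0.815, 0.0, -0.0]
contact_force: [-0.5, -1.0, -6.5]
opening: 0.55
finger_force: 103.3
```

Request:
arm_command --steps '[{"translation":[0,0,-0.04],"twist":[0,0,0],"fingers":-1},{"translation":[0,0,-0.08],"twist":[0,0,0],"fingers":-1},{"translation":[0,0,-0.12],"twist":[0,0,0],"fingers":-1},{"translation":[0,0,-0.12],"twist":[0,0,0],"fingers":-1}]'

```text
time: 32.52
eef_pos: [0.416, -0.2867, 0.2211]
tcp_rot: [0.58, 0.815, -0.001, 0.003]
contact_force: [-0.4, 0.5, -6.9]
opening: 0.541
finger_force: 103.5
```

```bash
python3 - <<'E'
from h import *
bump(-.24); print(json.load(open("cmd.json"))["p"])
s=get_state();print(s["eef_pos"].round(4),s["contact_force"].round(1),s["wrist_torque"].round(2),s["opening"])
plan([(.52,-.10,.218,19.1),(.62,.07,.21,19.1),(.664,.102,.14,19.1),(.664,.102,.045,19.1)])
E
```

```text
[0.41497840106177386, -0.28552785504956935, 0.21797500000000009]
[ 0.416  -0.2867  0.2211] [-0.4  0.5 -6.9] [-0.01 -0.01 -0.01] 0.5409977153676285
t [0.1879, 0.2133, -0.0] w [0.0, 0.0, -0.0] rows>=3.4
t [0.1706, 0.2001, 0.0106] w [0.0, 0.0, -0.0] rows>=3.2
t [0.0211, 0.0694, 0.0934] w [0.0, 0.0, -0.0] rows>=1.4
t [0.0, 0.0, 0.1266] w [0.0, 0.0, -0.0] rows>=1.5
```

Request:
arm_command --steps '[{"translation":[0.047,0.0533,0],"twist":[0,0,0],"fingers":-1},{"translation":[0.094,0.1066,0],"twist":[0,0,0],"fingers":-1},{"translation":[0.141,0.16,0],"twist":[0,0,0],"fingers":-1},{"translation":[0.1879,0.2133,0],"twist":[0,0,0],"fingers":-1},{"translation":[0.1879,0.2133,0],"twist":[0,0,0],"fingers":-1}]'

```text
time: 33.15
eef_pos: [0.5197, -0.0963, 0.2155]
tcp_rot: [0.578, 0.816, 0.0, -0.002]
contact_force: [0.1, -1.0, -6.3]
opening: 0.547
finger_force: 104.6
```

Request:
arm_command --steps '[{"translation":[0.0427,0.05,0.003],"twist":[0,0,0],"fingers":-1},{"translation":[0.0853,0.1,0.005],"twist":[0,0,0],"fingers":-1},{"translation":[0.128,0.15,0.008],"twist":[0,0,0],"fingers":-1},{"translation":[0.1706,0.2001,0.0106],"twist":[0,0,0],"fingers":-1},{"translation":[0.1706,0.2001,0.0106],"twist":[0,0,0],"fingers":-1}]'

```text
time: 33.78
eef_pos: [0.6195, 0.0721, 0.2073]
tcp_rot: [0.579, 0.816, -0.001, -0.002]
contact_force: [-0.4, -0.7, -5.4]
opening: 0.542
finger_force: 105.6
```

Request:
arm_command --steps '[{"translation":[0.0105,0.0347,0.0467],"twist":[0,0,0],"fingers":-1},{"translation":[0.0211,0.0694,0.0934],"twist":[0,0,0],"fingers":-1},{"translation":[0.0211,0.0694,0.0934],"twist":[0,0,0],"fingers":-1},{"translation":[0.0211,0.0694,0.0934],"twist":[0,0,0],"fingers":-1}]'

```text
time: 34.28
eef_pos: [0.6632, 0.1006, 0.1393]
tcp_rot: [0.58, 0.814, -0.001, -0.0]
contact_force: [-0.8, 0.1, -4.9]
opening: 0.542
finger_force: 106.1
```

Request:
arm_command --steps '[{"translation":[0,0,0.04],"twist":[0,0,0],"fingers":-1},{"translation":[0,0,0.08],"twist":[0,0,0],"fingers":-1},{"translation":[0,0,0.11],"twist":[0,0,0],"fingers":-1},{"translation":[0,0,0.1266],"twist":[0,0,0],"fingers":-1},{"translation":[0,0,0.1266],"twist":[0,0,0],"fingers":-1}]'

```text
time: 34.9
eef_pos: [0.6634, 0.1017, 0.0445]
tcp_rot: [0.58, 0.815, -0.0, -0.0]
contact_force: [-0.3, 0.6, -5.5]
opening: 0.542
finger_force: 106.3
```

```bash
python3 - <<'E'
from h import *
s=get_state();print(s["eef_pos"].round(4),s["contact_force"].round(1),s["wrist_torque"].round(2),s["opening"])
p=read_camera("scene"); q=read_camera("top")
print([d for d in recognise(p,"reducer")],[d for d in recognise(q,"reducer")])
print("exp base centre",proj(p,[.664,.102,.02]),"mid",proj(p,[.664,.102,.06]))
b=mask(p,lambda r,g,b:(b>r+35)&(b>g+15),(280,365,355,455)); k=np.argwhere(b); print(k.min(0),k.max(0))
for r in (300,310,320,330,340,345): 
    c=np.where(b[r])[0]; d=np.where(np.diff(c)>3)[0]; print(r,c.min() if len(c) else None,[(c[i],c[i+1]) for i in d],c.max() if len(c) else None)
a=np.linspace(0,2*np.pi,180)
for rad,z in((.0455,.022),(.060,.016)):
    P=np.array([proj(p,[.664+rad*np.cos(t),.102+rad*np.sin(t),z]) for t in a]); print(rad,P.min(0),P.max(0))
E
```

```text
[0.6634 0.1017 0.0445] [-0.3  0.6 -5.5] [-0.03  0.03  0.01] 0.5423803955640519
[{'point': [314.9, 404.7], 'conf': 0.66}] [{'point': [148.0, 277.8], 'conf': 0.45}]
exp base centre (np.float64(318.6344234014142), np.float64(403.45351643443695)) mid (np.float64(306.19704162221745), np.float64(406.2748801967221))
[297 374] [349 436]
300 385 [] 396
310 376 [(np.int64(383), np.int64(424))] 431
320 374 [(np.int64(382), np.int64(428))] 435
330 376 [(np.int64(389), np.int64(424))] 435
340 383 [] 430
345 390 [] 425
0.0455 [300.6075563  381.10855789] [336.54981155 426.23038388]
0.06 [297.10158046 373.66786581] [344.49177951 432.9585288 ]
```

Request:
arm_command --steps '[{"translation":[0,0,0.006],"twist":[0,0,0],"fingers":-1},{"translation":[0,0,0.012],"twist":[0,0,0],"fingers":-1},{"translation":[0,0,0.016],"twist":[0,0,0],"fingers":-1},{"translation":[0,0,0.016],"twist":[0,0,0],"fingers":-1}]'

```text
time: 35.6
eef_pos: [0.6637, 0.102, 0.0327]
tcp_rot: [0.58, 0.815, -0.0, -0.0]
contact_force: [-0.5, -0.2, -5.4]
opening: 0.547
finger_force: 106.2
```

Request:
arm_command --steps '[{"translation":[0,0,0.0015],"twist":[0,0,0],"fingers":-1},{"translation":[0,0,0.003],"twist":[0,0,0],"fingers":-1},{"translation":[0,0,0.003],"twist":[0,0,0],"fingers":-1}]'

```text
time: 35.98
eef_pos: [0.664, 0.1021, 0.0324]
tcp_rot: [0.58, 0.815, -0.0, -0.0]
contact_force: [-5.8, 0.2, 5.1]
opening: 0.546
finger_force: 106.8
```

Contact: the load has gone over to the tray. Releasing and backing off.

Request:
arm_command --steps '[{"translation":[0,0,0],"twist":[0,0,0],"fingers":0.3},{"translation":[0,0,0],"twist":[0,0,0],"fingers":0.6},{"translation":[0,0,0],"twist":[0,0,0],"fingers":1},{"translation":[0,0,0],"twist":[0,0,0],"fingers":1},{"translation":[0,0,0],"twist":[0,0,0],"fingers":1}]'

```text
time: 36.6
eef_pos: [0.6639, 0.102, 0.0307]
tcp_rot: [0.58, 0.815, 0.0, 0.0]
contact_force: [0.1, -0.0, 0.2]
opening: 0.995
finger_force: 0.0
```

Request:
arm_command --steps '[{"translation":[0,0,-0.03],"twist":[0,0,0],"fingers":1},{"translation":[0,0,-0.1],"twist":[0,0,0],"fingers":1},{"translation":[0,0,-0.18],"twist":[0,0,0],"fingers":1},{"translation":[0,0,-0.26],"twist":[0,0,0],"fingers":1},{"translation":[0,0,-0.26],"twist":[0,0,0],"fingers":1}]'

```text
time: 37.22
eef_pos: [0.6679, 0.1021, 0.2368]
tcp_rot: [0.58, 0.815, 0.005, 0.007]
contact_force: [0.0, -0.2, 0.3]
opening: 0.997
finger_force: 0.0
```

```bash
python3 - <<'E'
from h import *
p=read_camera("scene"); save(p,"end.png")
E
```

```text
(no output)
```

View pics/end.png

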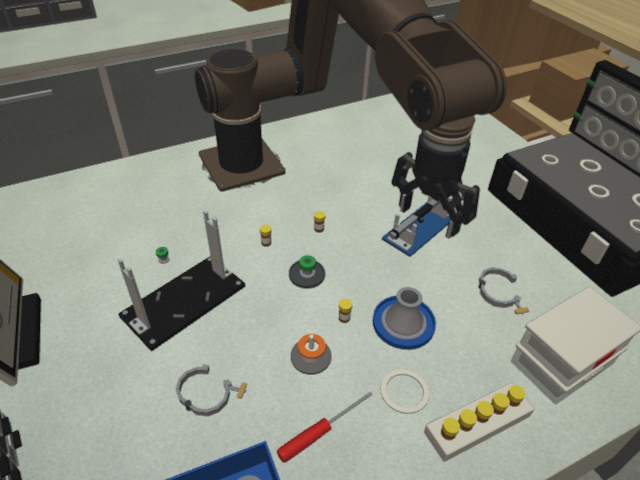

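The final picture shows the bar in the rest (225,420), the spool standing in the dish (265,307), the seal flat on the post (347,312) and the reducer in the tray (315,405). The gripper is clear of everything.

```bash
python3 -c "
from plant import sign_off; print(sign_off())"
```

```text
the job is handed in; nothing more can be done
None
```

The job is handed in at about 37 s of the 128 s allowed: bar hung on the rest, spool in the dish, seal flat on the post and reducer wide end down in the tray, done in that order, and nothing in the moves or pictures indicated a piece touching the bench.

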